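# Clear the tripped outlet box and hold its recessed reset in

## Robot

A 7-joint arm with a two-finger parallel gripper is mounted at the origin on the work surface. World frame = base frame: x ahead of the robot, y to its left, z up, the work surface at z = 0. Lengths are in m, angles in rad, forces in N, time in s.
With the tool pointing down it reaches from about 0.425 to 0.925 m from the base axis. Payload 6.8 kg.
Tool frame: the origin (TCP) lies between the finger pads; the fingertips stand 14 mm ahead of it and the grasp point (between the pads) lies 5 mm behind it; z points along the fingers, y is the direction in which the jaws open and shut (so a half turn about z gives the same grasp; the last joint's range is limited). The gripper opens to 85 mm and grips with 20 to 120 N. Pads are 22 mm wide; open, the fingers measure 114 mm over their backs; the gripper's body (76 mm by 85 mm) begins 54 mm behind the grasp point. The pads swing forward as they close: fully open they stand 13 mm farther back than shut.
Start: joints at [-1.249, 0.477, 0.022, 1.555, -0.011, 1.109, -0.083], TCP at [0.281, 0.614, 0.222] pointing down, gripper open.
Joint ranges: [-2.96, 2.96], [-0.34, 2.1], [-1.41, 1.46], [0.24, 2.44], [-1.37, 4.51], [0.17, 1.92], [-2.96, 2.96]. Speed limits (rad/s): [2.39, 2.39, 3.14, 3.14, 3.14, 3.14, 3.14].

## Interface

Orientations are given as a unit quaternion [w, x, y, z].
In Python, from station import bot gives the robot as it stands.
- The arm moves only by the shell command python3 -m crank 'ROWS' [FORCE]. ROWS is JSON, a list of rows, each a list of 3 entries, a list of its own where there are three numbers: the shift along the tool's x, y, z in m, then the turn, a rotation vector about the tool's x, y, z in degrees, then the finger opening in m, from 0 to 0.0854. A call has 1 to 10 rows; each row shifts and turns the commanded pose from where the row before left it, along the tool's axes as they then stand; what a row does not reach is not made up. A row lasts 1/8 s, in which the tool goes at most 62.5 mm and 10.7 degrees, less where a joint would pass 70% of its speed; a pose out of reach is approached as far as the arm can. A call is refused whole if a number of a shift passes 0.0625 or a number of a turn 10.7, either way. A call with a gripper value outside its range is refused whole. The fingers move at their own pace and stop on an object; FORCE is the grip in N (left out, the last holds). Time passes only in rows, so rows that do not move let the fingers close. It gives the time, the measured TCP pose, the force and the opening at its end, in the units of the state.
- bot.get_obs(): the state, without advancing time (a new reading comes with each control period).
- bot.read_camera(name): name is "side" or "top"; returns (picture, depth): 384x512x3 uint8, red, green, blue; 384x512 float32, m along the optical axis (not along the pixel's ray), 0 where there is no reading.
- bot.calibration(name): a dict with "fx", "fy", "cx", "cy" (pixels), "D" ([k1, k2, p1, p2, k3] as OpenCV has them; the pictures are not rectified), "extrinsics" (4x4, takes a point from camera to world coordinates). Camera axes: x right, y down, z forward; pixel columns grow to the right and rows downward; lengths in m; the calibration is good to about 2 mm. A picture is of the moment at which its call begins. calibration takes no time and is no camera call.
- bot.hand_in(): hands the job in, once; it reports no verdict.
The state is a dict: "t": time; "q": joint angles; "joint_vel": joint speeds; "joint_torque": joint torques, N m; "eef_pos": TCP position; "tool_rot": TCP orientation; "contact_force": force on the tool from outside, world axes, zero at the start; "torque": the same for the moment, N m; "gripper_width": opening from 0.0 (shut) to 1.0 (fully open).
Only numpy, scipy, OpenCV 4.12 (cv2) and the standard library are available. Lean on these libraries where they do the work, as an engineer would, in place of code of your own. Each camera call takes 0.05 s, during which the arm holds its last target.

## Task

The bench outlet box has tripped, and brass offcuts that could short it lie on its top panel: with the scraper block, not fingers or stylus, wipe all four over the panel's near edge into the blue scrap bin, then stand the scraper back upright on the bench. Only then draw the long thin stylus out of the tool stand, reach it through the round hole in the panel and press the recessed reset button well down; finish while still gripping the stylus and holding the button down. Let no offcut drop on the bench, and leave the stubby screwdriver, the solder reel and the hand-held meter where they are.

Things in the scene. Friction and masses are not known exactly. Their poses are not given: they have to be found in the camera images.
- supply_box: Outlet box, grey steel, fixed; origin on the bench under its middle, z up, -x to its near edge and the bin. Aluminium panel top 65 mm up, 160 mm (x) by 220 mm (y), flat and clear but for sockets 3 mm high along the far edge (x 53 to 67, y -92 to 68 mm) and a fuse cap 9 mm high (x 60, y 92 mm). Offcuts start wholly within x -70 to 20, y -90 to 25 mm
- port (a point): Centre of the round hole in the panel, level with its top; in the box's frame x -20, y 70, z 65 mm. 14 mm in diameter, 20 mm deep, straight down, ringed by a thin dark line. The reset button sits in it on the same axis: a white cap 11 mm in diameter, its top 10 mm below the panel's top when up
- reset_button (a joint): How far the reset button is pressed down, m: 0 up, 0.005 fully down (a hard stop). Spring return: about 1 N to start, 3.5 N fully down. It counts as held down beyond 0.003
- bin: Blue scrap bin, open on top, fixed, 120 mm along its x by 180 mm along y, 38 mm high, walls 3 mm; origin under its middle on the bench, axes as the box's. Its far wall is tucked 7 mm under the near lip of the box's panel, so what goes over the near edge falls in
- offcut1_mid (a point): brass bar offcut, a flat piece 22 x 16 x 6 mm, 15 g; the point is its centre
- offcut2_mid (a point): brass bar offcut, a flat piece 22 x 16 x 6 mm, 15 g; the point is its centre
- offcut3_mid (a point): brass rod offcut, a short disc 18 mm in diameter and 7 mm high, 15 g; the point is its centre
- offcut4_mid (a point): brass rod offcut, a short disc 18 mm in diameter and 7 mm high, 15 g; the point is its centre
- scraper_grip (a point): Scraper block, about 160 g, standing on the bench: foot 30 mm thick (x), 120 mm wide (y), 28 mm high, its lowest 10 mm a rubber strip 26 mm thick; on it an upright wooden grip 20 mm thick (x), 80 mm wide (y), from 28 to 72 mm up. The point is the centre of the grip, 50 mm above the underside; z up. Taken from above across its 20 mm (x); wipes along its x
- stand: Sheet-steel tool stand, fixed: 70 mm along x by 130 mm along y, top deck 72 mm above its origin (on the bench, under its middle). Two holes 10 mm in diameter in the deck at y = +30 and y = -30 mm; the stylus hangs in one and the screwdriver in the other, either way round, so fingers should close along the stand's x
- stylus_grip (a point): Stylus, about 35 g, upright in the stand: round black handle 14 mm in diameter, 70 mm long, above a thin straight shaft 6 mm in diameter, 60 mm long, with a rounded end. The point is the middle of the handle, 35 mm above the deck; z up along the stylus. It must rise 60 mm to leave its hole
- stylus_tip (a point): The end of the stylus's shaft, 95 mm below the middle of its handle
- screwdriver_mid (a point): Bystander: stubby screwdriver hanging in the stand's other hole, 60 mm from the stylus; a fat grey handle 27 mm in diameter, 42 mm high above the deck; the point is the middle of the handle
- reel: Bystander: solder reel standing on its flange, 62 mm in diameter, 44 mm high; origin under its middle
- meter: Bystander: hand-held meter lying flat, 150 mm along x, 72 mm along y, 43 mm high at its dial; origin under its middle

How it is judged:
By the outcome, as a careful person would: the job done as asked, in the order asked, and still so for the second after the job is handed in, while the arm keeps its last pose, push and grip.
It also fails if it takes over 67 s, if anything falls off the work surface, if the arm or the gripper's body presses on something with over 40 N, if the wrist force passes 120 N, or if a joint passes its speed limit or range.

## Working session

There is one attempt and no reset: what is moved stays moved. The work goes in short steps, Python scripts to look and compute and a shell command to move; the robot and the scene stay as the last step left them, time stands still between calls to the robot, and variables do not carry over. Pictures are saved under pics/ and viewed, and the job is handed in when it is done.

```bash
ls -la; mkdir -p pics; python3 - <<'E'
from station import bot
import cv2, numpy as np
o=bot.get_obs(); print(o)
for n in ("top","side"):
    p,d=bot.read_camera(n); cv2.imwrite(f"pics/{n}0.png",p[:,:,::-1]); np.save(f"pics/{n}0.npy",d)
    print(n,bot.calibration(n))
E
```

```text
total 12
drwxr-xr-x  3 agent agent 4096 Dec  7 15:20 .
drwxr-xr-x 23 root  root  4096 Dec  7 15:20 ..
drwxr-xr-x  2 agent agent 4096 Dec  7 15:20 pics
{'t': 0.0, 'q': array([-1.24908366,  0.47779876,  0.02234381,  1.55644992, -0.01147509,
        1.10929566, -0.08311329]), 'joint_vel': array([-7.23527785e-04, -1.99822887e-04,  1.23117743e-03, -9.16231496e-04,
       -2.62615317e-03, -1.50385240e-04,  1.82581923e-05]), 'joint_torque': array([-3.75887266e-04, -5.96450686e+01,  1.60778034e+00, -2.81188899e+01,
        1.24174193e-02,  9.42336774e-03, -1.88299475e-05]), 'eef_pos': array([0.28104348, 0.61304142, 0.22062736]), 'tool_rot': array([-1.15669845e-04,  2.13248103e-01,  9.76997654e-01, -9.04337986e-04]), 'contact_force': array([ 0.57291249, -0.38620665, -0.53746438]), 'torque': array([0.01212289, 0.02759682, 0.00989615]), 'gripper_width': 0.9990605508847583}
top {'fx': 401.63685315898715, 'fy': 401.63685315898715, 'cx': 264.2417018227099, 'cy': 190.7956532968585, 'D': array([-0.07318537,  0.        ,  0.        ,  0.        ,  0.        ]), 'extrinsics': array([[-0.02244855, -0.98687032,  0.15994698,  0.39520332],
       [-0.99968004,  0.02029246, -0.01510092, -0.01332274],
       [ 0.01165694, -0.1602348 , -0.98701009,  1.01216934],
       [ 0.        ,  0.        ,  0.        ,  1.        ]])}
side {'fx': 473.26088894593335, 'fy': 473.26088894593335, 'cx': 257.8199910106456, 'cy': 189.86430524015992, 'D': array([-0.19910129,  0.        ,  0.        ,  0.        ,  0.        ]), 'extrinsics': array([[ 0.99492983, -0.07460381,  0.06744554,  0.47387812],
       [-0.09975356, -0.64667902,  0.75621126, -0.83958731],
       [-0.01280063, -0.75910507, -0.65084225,  0.79559336],
       [ 0.        ,  0.        ,  0.        ,  1.        ]])}
```

View pics/top0.png

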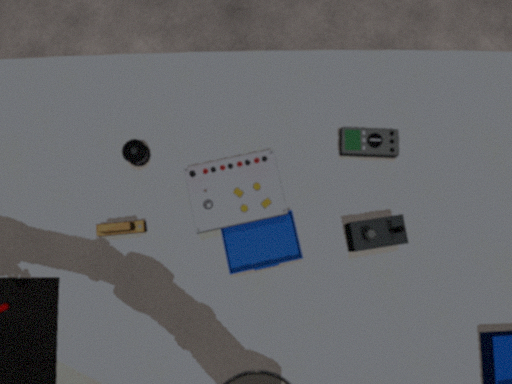

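View pics/side0.png

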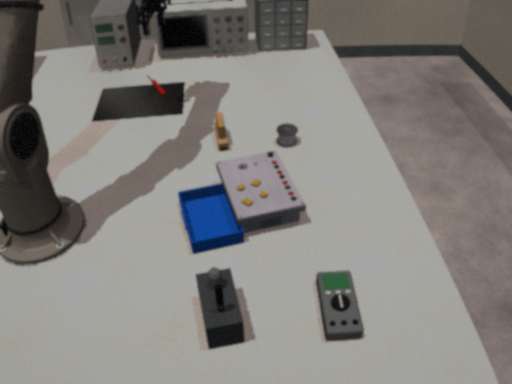

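The top view shows the box around (237,190), the bin at (262,243), the scraper at (121,228), the reel at (136,152), the meter at (369,141) and the stand at (376,232). The side view shows the same layout. I'll enlarge the important regions next.

```bash
cat > h.py <<'E'
import cv2, numpy as np
from station import bot
def cal(n):
    c=bot.calibration(n); K=np.array([[c['fx'],0,c['cx']],[0,c['fy'],c['cy']],[0,0,1]]); return K,c['D'],c['extrinsics']
def ray(n,uv):
    K,D,E=cal(n); u=cv2.undistortPoints(np.array(uv,float).reshape(-1,1,2),K,D).reshape(-1,2)
    d=np.c_[u,np.ones(len(u))]@E[:3,:3].T; return E[:3,3],d
def onz(n,uv,z):
    o,d=ray(n,uv); s=(z-o[2])/d[:,2]; return o+s[:,None]*d
def proj(n,P):
    K,D,E=cal(n); Ei=np.linalg.inv(E); r=cv2.Rodrigues(Ei[:3,:3])[0]
    return cv2.projectPoints(np.array(P,float).reshape(-1,1,3),r,Ei[:3,3],K,D)[0].reshape(-1,2)
def tri(uvt,uvs):
    o1,d1=ray('top',[uvt]);o2,d2=ray('side',[uvs]);A=np.c_[d1[0],-d2[0]]
    s=np.linalg.lstsq(A,o2-o1,rcond=None)[0]; a=o1+s[0]*d1[0];b=o2+s[1]*d2[0]; return (a+b)/2,np.linalg.norm(a-b)
def shot(n,tag):
    p,d=bot.read_camera(n); p=p[:,:,::-1].copy(); cv2.imwrite(f"pics/{n}{tag}.png",p); np.save(f"pics/{n}{tag}.npy",d); return p,d
def crop(p,x0,y0,w,h,s,name):
    cv2.imwrite(f"pics/{name}.png",cv2.resize(p[y0:y0+h,x0:x0+w],None,fx=s,fy=s,interpolation=cv2.INTER_CUBIC))
E
python3 - <<'E'
from h import *
t=cv2.imread('pics/top0.png');s=cv2.imread('pics/side0.png')
t=cv2.convertScaleAbs(t,alpha=1.4);s=cv2.convertScaleAbs(s,alpha=1.4)
crop(t,175,140,135,140,5,'tbox');crop(t,85,130,70,115,5,'tscr');crop(t,330,115,90,140,4,'tst')
crop(s,170,100,145,155,5,'sbox');crop(s,180,250,190,100,4,'sst')
E
```

```text
(no output)
```

View pics/tbox.png

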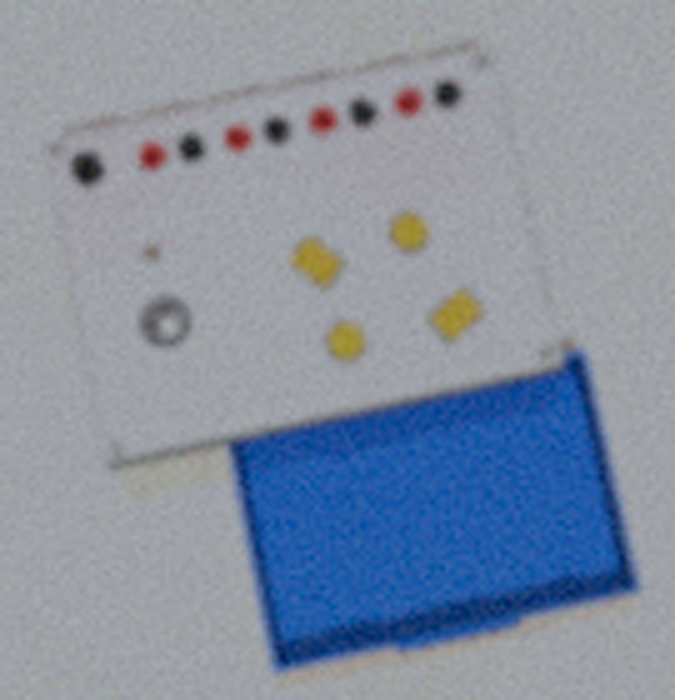

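View pics/tscr.png

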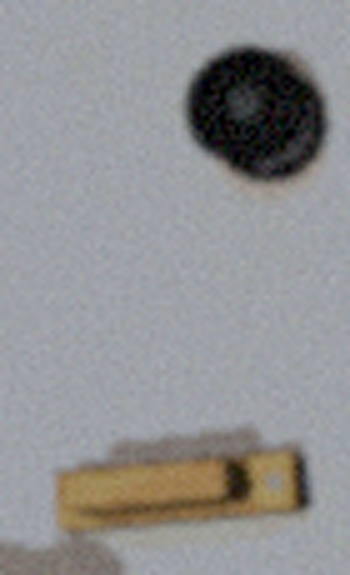

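View pics/tst.png

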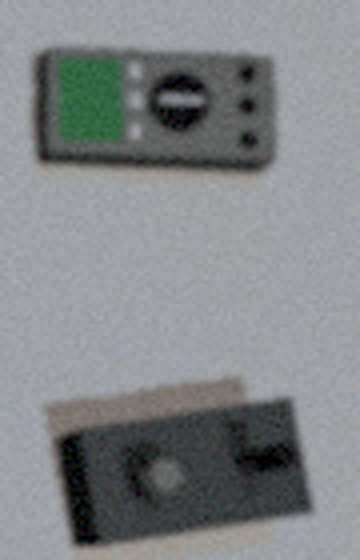

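View pics/sbox.png

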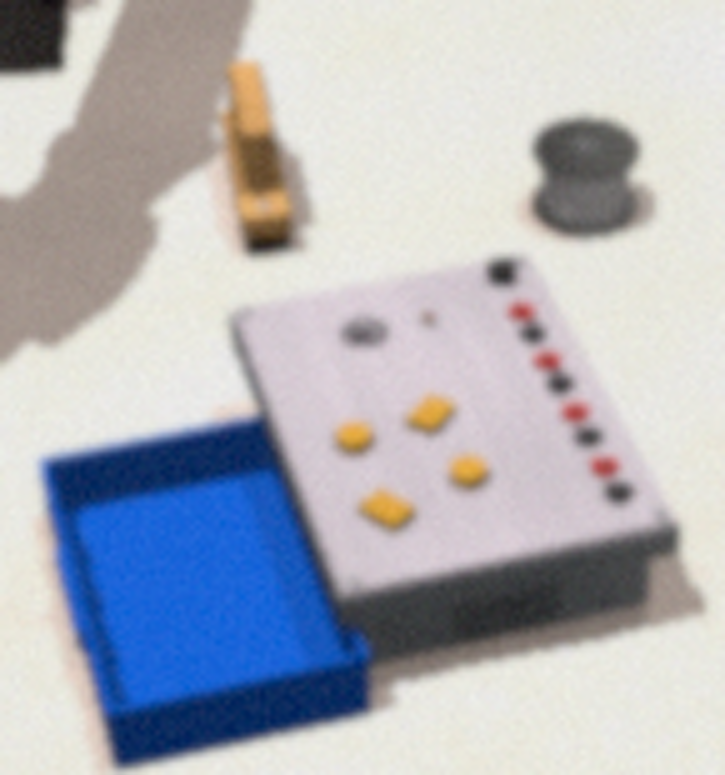

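View pics/sst.png

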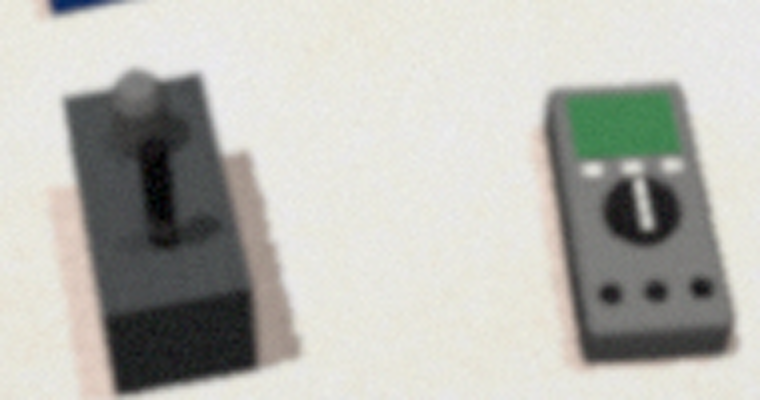

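The yellow offcuts, port ring and sockets are clear. The screwdriver (fat grey) is at the stand's +y hole and the thin black stylus is at the -y hole. Next I'll measure everything.

```bash
cat > m.py <<'E'
from h import *
def blobs(mask,amin=4,amax=5000):
    n,l,st,c=cv2.connectedComponentsWithStats(mask.astype(np.uint8)); return [(c[i],st[i,4],st[i,:4]) for i in range(1,n) if amin<=st[i,4]<=amax]
def hsv(p): return cv2.cvtColor(p,cv2.COLOR_BGR2HSV)
E
python3 - <<'E'
from m import *
np.set_printoptions(precision=1,suppress=True)
for n,roi in (('top',(175,140,310,280)),('side',(170,145,310,255))):
    p=cv2.imread(f'pics/{n}0.png'); h=hsv(cv2.GaussianBlur(p,(3,3),0)); H,S,V=cv2.split(h)
    R=np.zeros(H.shape,bool); R[roi[1]:roi[3],roi[0]:roi[2]]=1
    red=((H<8)|(H>170))&(S>90)&R; yel=(H>15)&(H<35)&(S>90)&R; blu=(H>100)&(H<125)&(S>150)&R; blk=(V<75)&(S<90)&R
    for nm,m in (('red',red),('yel',yel),('blk',blk)): print(n,nm,[(b[0].round(1).tolist(),int(b[1])) for b in blobs(m)])
    yb=[b[0] for b in blobs(yel,8)]; print(onz(n,yb,.0715)*1000)
    rb=[b[0] for b in blobs(red,8)]; print('red',onz(n,rb,.068)*1000)
E
```

```text
top red [([256.4, 160.0], 17), ([239.3, 163.5], 14), ([222.4, 167.4], 13), ([205.1, 170.5], 15)]
top yel [([256.4, 185.9], 31), ([237.9, 192.0], 45), ([265.8, 202.5], 44), ([243.7, 207.7], 28)]
top blk [([264.0, 158.5], 16), ([246.9, 162.1], 18), ([230.0, 165.5], 16), ([212.7, 169.1], 18), ([191.9, 173.4], 27)]
[[559.7  -9.4  71.5]
 [546.1  34.8  71.5]
 [519.5 -30.8  71.5]
 [508.3  21.6  71.5]]
red [[623.8 -10.4  68. ]
 [616.   30.8  68. ]
 [607.3  71.6  68. ]
 [600.4 113.1  68. ]]
side red [([274.0, 162.0], 7), ([279.1, 171.9], 8), ([284.5, 182.0], 8), ([290.3, 192.9], 9)]
side yel [([223.5, 146.1], 13), ([255.9, 182.5], 37), ([240.5, 187.0], 26), ([263.2, 193.7], 31), ([247.0, 201.4], 45)]
side blk [([286.0, 145.0], 9), ([223.6, 148.5], 11), ([270.0, 154.0], 9), ([281.5, 176.5], 4), ([293.0, 198.2], 4), ([270.4, 219.7], 841)]
[[476.3 189.4  71.5]
 [547.   29.3  71.5]
 [509.2  16.8  71.5]
 [560.  -13.4  71.5]
 [520.2 -35.8  71.5]]
red [[608.4  67.7  68. ]
 [616.   27.4  68. ]
 [623.9 -13.8  68. ]]
```

```bash
cat >> m.py <<'E'
def rigid(L,W):
    L=np.array(L,float);W=np.array(W,float);a=L-L.mean(0);b=W-W.mean(0)
    th=np.arctan2((a[:,0]*b[:,1]-a[:,1]*b[:,0]).sum(),(a*b).sum());c,s=np.cos(th),np.sin(th);R=np.array([[c,-s],[s,c]])
    t=W.mean(0)-R@L.mean(0);return th,t,R,(W-(L@R.T+t))
E
python3 - <<'E'
from m import *
np.set_printoptions(precision=1,suppress=True)
# hole ring: dark pixels around it
for n,c0 in (('top',(208,204)),('side',(243,166))):
    p=cv2.imread(f'pics/{n}0.png'); g=cv2.cvtColor(p,cv2.COLOR_BGR2GRAY).astype(float)
    w=9;x0,y0=c0[0]-w,c0[1]-w;r=g[y0:y0+2*w+1,x0:x0+2*w+1]; m=np.clip(np.median(r)-12-r,0,None)
    yy,xx=np.mgrid[0:2*w+1,0:2*w+1]; mm=(m>0)&(np.hypot(xx-w,yy-w)<7)
    ys,xs=np.where(mm); (cx,cy),(a,b),_=cv2.fitEllipse(np.c_[xs,ys].astype(np.float32)); hole=np.array([x0+(m*mm*xx).sum()/(m*mm).sum(),y0+(m*mm*yy).sum()/(m*mm).sum()])
    print(n,'hole',hole,x0+cx,y0+cy,a,b)
    if n=='top':
        s=[[264.0,158.5],[205.1,170.5]];f=[191.9,173.4]
        L=[[60,-85],[60,61],[60,92],[-20,70]]
        W=np.r_[onz(n,s,.068),onz(n,[f],.074),onz(n,[hole],.065)]*1000
    else:
        s=[[293.0,198.2],[274.0,162.0]];f=[270.,154]
        L=[[60,-85],[60,61],[60,92],[-20,70]]
        W=np.r_[onz(n,s,.068),onz(n,[f],.073),onz(n,[hole],.065)]*1000
    th,t,R,e=rigid(L,W[:,:2]); print(W,'\nth',np.degrees(th),t,'\n',e)
    print('corners',proj(n,[[*(R@np.array(q)+t)/1000,.065] for q in ((80,110),(80,-110),(-80,-110),(-80,110))]))
    yel=[[256.4,185.9],[237.9,192.0],[265.8,202.5],[243.7,207.7]] if n=='top' else [[263.2,193.7],[255.9,182.5],[247,201.4],[240.5,187]]
    print('offc local',(onz(n,yel,.070)[:,:2]*1000-t)@R)
E
```

```text
top hole [207.2 203.7] 207.77996444702148 204.05688190460205 8.68126106262207 9.204448699951172
[[627.2 -29.   68. ]
 [600.5 113.1  68. ]
 [592.8 143.8  74. ]
 [520.5 108.5  65. ]] 
th 10.780515116506987 [552.4  42.8] 
 [[-0.1  0.6]
 [ 0.6 -0.8]
 [-1.3 -0.5]
 [ 0.8  0.7]]
corners [[183.5 167.2]
 [272.5 148.9]
 [286.9 213. ]
 [195.6 232.3]]
offc local [[ -2.2 -52.6]
 [ -7.5  -6.6]
 [-45.8 -66.1]
 [-47.1 -12.5]]
side hole [242.3 166.3] 242.4301872253418 166.25090312957764 5.9130730628967285 8.472081184387207
[[627.2 -33.   68. ]
 [600.9 109.2  68. ]
 [594.1 137.6  73. ]
 [519.9 104.8  65. ]] 
th 10.506237172427946 [552.5  38.4] 
 [[ 0.2  1.2]
 [ 0.5 -0.2]
 [-0.6 -2.2]
 [-0.2  1.2]]
corners [[275.3 150.7]
 [304.8 204.8]
 [237.  219. ]
 [215.8 161.7]]
offc local [[ -1.6 -50.6]
 [ -6.5  -6.3]
 [-44.8 -65.4]
 [-46.1 -11.6]]
```

```bash
python3 - <<'E'
from m import *
t=cv2.imread('pics/top0.png');s=cv2.imread('pics/side0.png')
t=cv2.convertScaleAbs(t,alpha=1.5);s=cv2.convertScaleAbs(s,alpha=1.2)
a=cv2.resize(t[212:244,90:154],None,fx=12,fy=12,interpolation=cv2.INTER_CUBIC)
b=cv2.resize(s[108:154,205:240],None,fx=12,fy=12,interpolation=cv2.INTER_CUBIC)
for i in range(0,64,5): cv2.putText(a,str(90+i),(i*12,10),0,.35,(0,0,255))
for i in range(0,32,5): cv2.putText(a,str(212+i),(0,i*12+6),0,.35,(0,0,255))
for i in range(0,35,5): cv2.putText(b,str(205+i),(i*12,10),0,.35,(0,0,255))
for i in range(0,46,5): cv2.putText(b,str(108+i),(0,i*12+6),0,.35,(0,0,255))
cv2.imwrite('pics/a1.png',a);cv2.imwrite('pics/b1.png',b)
E
```

```text
(no output)
```

View pics/a1.png

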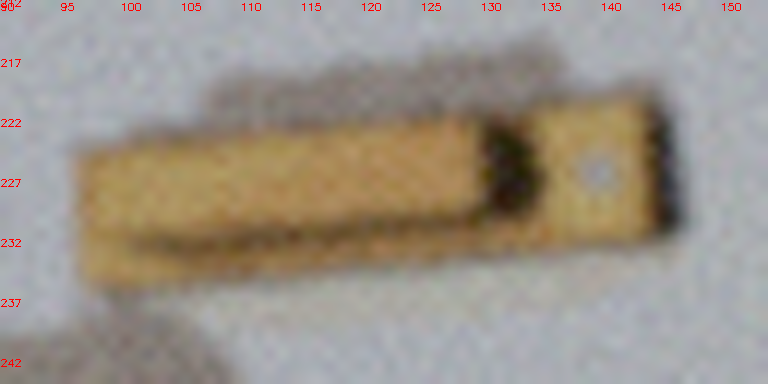

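View pics/b1.png

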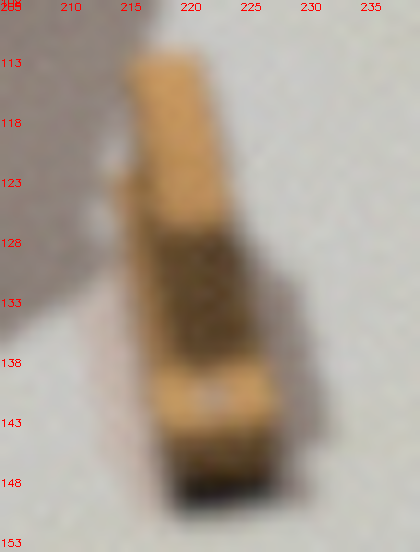

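```bash
python3 - <<'E'
from m import *
np.set_printoptions(precision=1,suppress=True)
# local grip-top corners order: (+x,+y),(+x,-y),(-x,-y),(-x,+y)
L=[[10,40],[10,-40],[-10,-40],[-10,40]]
for n,uv in (('top',[(95.9,224.2),(129.2,221.8),(129.6,229.2),(96.4,231.7)]),('side',[(221,112),(223.5,126.8),(217.3,127.2),(215.2,112.6)])):
    W=onz(n,uv,.072)[:,:2]*1000; th,t,R,e=rigid(L,W); print(n,np.degrees(th),t,'\n',W,'\n',e)
    uvf=[(142.7,219.5),(143.5,231.3)] if n=='top' else [(226.8,138.5),(217.2,138.8)]
    print('foot -y end local',(onz(n,uvf,.028)[:,:2]*1000-t)@R)
# bin rim outline
for n,uv in (('top',[(175+578/5,140+352/5),(175+635/5,140+588/5),(175+278/5,140+668/5)]),('side',[(170+42/5,100+458/5),(170+118/5,100+712/5),(170+368/5,100+650/5)])):
    th=np.radians(10.65);R=np.array([[np.cos(th),-np.sin(th)],[np.sin(th),np.cos(th)]]);t=np.array([552.4,42.8]) if n=='top' else np.array([552.5,38.4])
    print(n,'bin rim local',(onz(n,uv,.038)[:,:2]*1000-t)@R)
E
```

```text
top 3.3271354535228466 [469.2 330.7] 
 [[475.9 371.4]
 [480.2 291.8]
 [462.8 290.3]
 [458.2 369.5]] 
 [[-1.   0.1]
 [-1.4  0.4]
 [ 1.2  0.1]
 [ 1.2 -0.6]]
foot -y end local [[ 16.6 -59.3]
 [-12.6 -60.2]]
side 2.650916885309616 [469.8 322.4] 
 [[476.5 363.1]
 [480.4 282.3]
 [463.  282.4]
 [459.4 362. ]] 
 [[-1.5  0.3]
 [-1.2 -0.7]
 [ 1.3  0.4]
 [ 1.4  0. ]]
foot -y end local [[ 16.2 -35.6]
 [-11.2 -32.4]]
top bin rim local [[ -73.1 -122.9]
 [-190.1 -125.1]
 [-191.7   49.9]]
side bin rim local [[-189.    54.1]
 [-184.3 -126. ]
 [ -69.1 -121. ]]
```

```bash
cat > pl.py <<'E'
from m import *
from scipy.spatial.transform import Rotation as Ro
def st():
    o=bot.get_obs(); w,x,y,z=o['tool_rot']; return o,o['eef_pos']*1000,Ro.from_quat([x,y,z,w])
def plan(p,yaw=None,n=None,vert=True):
    """p mm world TCP; yaw deg of tool y axis in world; tool z straight down. prints per-row tool-frame rows"""
    o,P,R=st(); y=R.as_matrix()[:,1]; y0=np.degrees(np.arctan2(y[1],y[0])); 
    if yaw is None: yaw=y0
    d=(yaw-y0+90)%180-90; ya=np.radians(y0+d)
    Y=np.array([np.cos(ya),np.sin(ya),0]);Z=np.array([0,0,-1.]);X=np.cross(Y,Z);T=Ro.from_matrix(np.c_[X,Y,Z])
    rv=(R.inv()*T).as_rotvec(degrees=True); dp=np.array(p)-P
    k=n or int(max(np.ceil(np.abs(rv).max()/10.5),np.ceil(np.linalg.norm(dp)/58),1))
    print('t %.2f'%o['t'],'P',P.round(1),'yaw %.1f'%y0,'q',o['q'].round(2),'F',o['contact_force'].round(1),'grip %.3f'%o['gripper_width'])
    print('total tool shift',R.inv().apply(dp).round(1),'turn',rv.round(2),'rows',k)
    for i in range(k):
        Ri=R*Ro.from_rotvec(rv*i/k,degrees=True); print((Ri.inv().apply(dp/k)/1000).round(4).tolist(),(rv/k).round(2).tolist())
E
python3 - <<'E'
from pl import *
plan([470,327,150],3)
E
```

```text
t 0.10 P [281.  613.1 220.7] yaw 65.4 q [-1.25  0.48  0.02  1.56 -0.01  1.11 -0.08] F [-0.2 -0.2  0.8] grip 1.001
total tool shift [-291.  -181.3   71. ] turn [-8.000e-02  6.000e-02  6.238e+01] rows 7
[-0.0416, -0.0259, 0.0101] [-0.01, 0.01, 8.91]
[-0.0451, -0.0191, 0.0101] [-0.01, 0.01, 8.91]
[-0.0475, -0.0119, 0.0101] [-0.01, 0.01, 8.91]
[-0.0488, -0.0044, 0.0101] [-0.01, 0.01, 8.91]
[-0.0489, 0.0032, 0.0101] [-0.01, 0.01, 8.91]
[-0.0478, 0.0107, 0.0101] [-0.01, 0.01, 8.91]
[-0.0456, 0.018, 0.0101] [-0.01, 0.01, 8.91]
```

```bash
python3 -m crank '[[[-0.0416,-0.0259,0.0101],[0,0,8.9],0.085],[[-0.0451,-0.0191,0.0101],[0,0,8.9],0.085],[[-0.0475,-0.0119,0.0101],[0,0,8.9],0.085],[[-0.0488,-0.0044,0.0101],[0,0,8.9],0.085],[[-0.0489,0.0032,0.0101],[0,0,8.9],0.085],[[-0.0478,0.0107,0.0101],[0,0,8.9],0.085],[[-0.0456,0.018,0.0101],[0,0,8.9],0.085],[[0,0,0],[0,0,0],0.085],[[0,0,0],[0,0,0],0.085]]' 60
python3 - <<'E'
from pl import *
plan([470,327,150],3)
for n in('top','side'):
    p,d=shot(n,'1'); uv=proj(n,[st()[1]/1000])[0]; print(n,uv); p=cv2.convertScaleAbs(p,alpha=1.3)
    x,y=int(uv[0]),int(uv[1]); cv2.circle(p,(x,y),2,(0,0,255),-1); x0,y0=max(x-70,0),max(y-70,0); crop(p,x0,y0,140,140,5,n+'1c')
E
```

```text
t: 1.23
eef_pos: [0.4702, 0.328, 0.1507]
tool_rot: [-0.0, 0.688, 0.726, -0.0]
contact_force: [-0.3, 0.4, -1.2]
gripper_width: 0.996
t 1.23 P [470.2 328.  150.7] yaw 3.1 q [-0.97  0.4   0.32  1.89 -0.16  0.88 -0.51] F [-0.3  0.4 -1.2] grip 0.996
total tool shift [-1.  -0.3  0.7] turn [-0.03 -0.01  0.12] rows 1
[-0.001, -0.0003, 0.0007] [-0.03, -0.01, 0.12]
top [100.60093849 223.7639219 ]
side [217.38693246  94.17182351]
```

View pics/top1c.png

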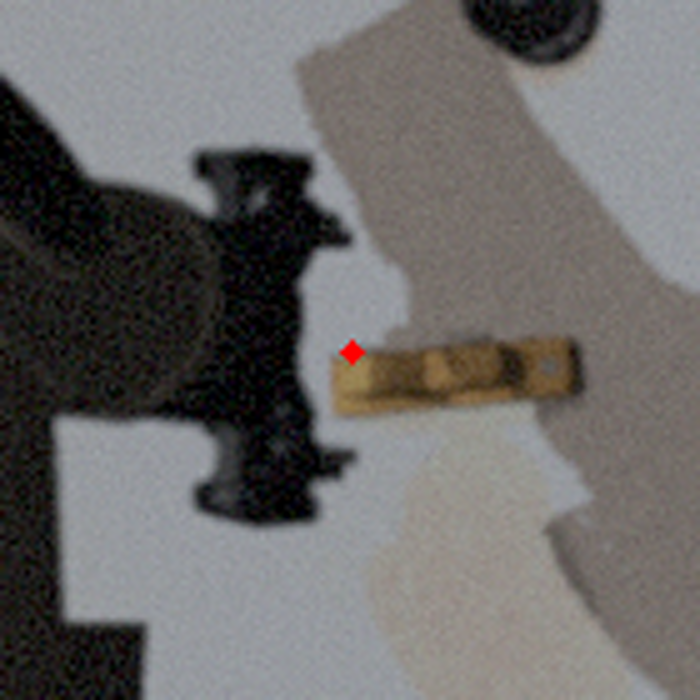

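View pics/side1c.png

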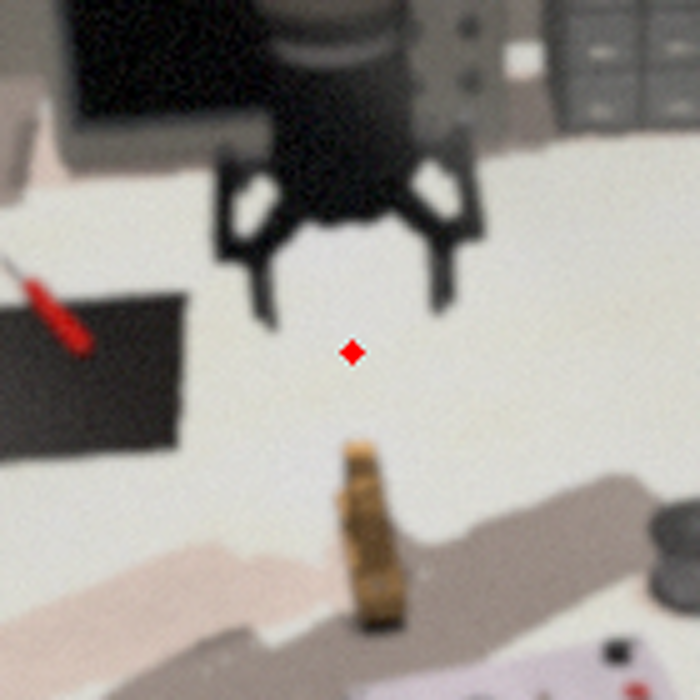

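The fingers straddle the scraper grip symmetrically in both views: in the top crop the tips are at columns 340 and 350, either side of the grip. Next I descend and grip.

```bash
python3 -m crank '[[[0,0,0.035],[0,0,0],0.085],[[0,0,0.035],[0,0,0],0.085],[[0,0,0.032],[0,0,0],0.085],[[0,0,0],[0,0,0],0.085],[[0,0,0],[0,0,0],0],[[0,0,0],[0,0,0],0],[[0,0,0],[0,0,0],0],[[0,0,0],[0,0,0],0],[[0,0,0],[0,0,0],0]]' 60
python3 - <<'E'
from pl import *
plan([470,327,150],3)
for n in('top','side'):
    p,d=shot(n,'2'); uv=proj(n,[st()[1]/1000])[0]; print(n,uv); p=cv2.convertScaleAbs(p,alpha=1.3)
    x,y=int(uv[0]),int(uv[1]); x0,y0=max(x-50,0),max(y-50,0); crop(p,x0,y0,100,100,5,n+'2c')
E
```

```text
t: 2.45
eef_pos: [0.4709, 0.3281, 0.0499]
tool_rot: [-0.0, 0.688, 0.726, 0.001]
contact_force: [-1.9, -0.4, 6.4]
gripper_width: 0.216
t 2.45 P [470.9 328.1  49.9] yaw 3.1 q [-0.93  0.54  0.27  1.95 -0.23  0.68 -0.46] F [-1.9 -0.4  6.4] grip 0.216
total tool shift [  -0.9   -0.9 -100.1] turn [ 0.04 -0.06  0.08] rows 2
[-0.0005, -0.0004, -0.0501] [0.02, -0.03, 0.04]
[-0.0005, -0.0004, -0.0501] [0.02, -0.03, 0.04]
top [117.12068343 226.70548271]
side [219.97371343 124.8818764 ]
```

View pics/side2c.png

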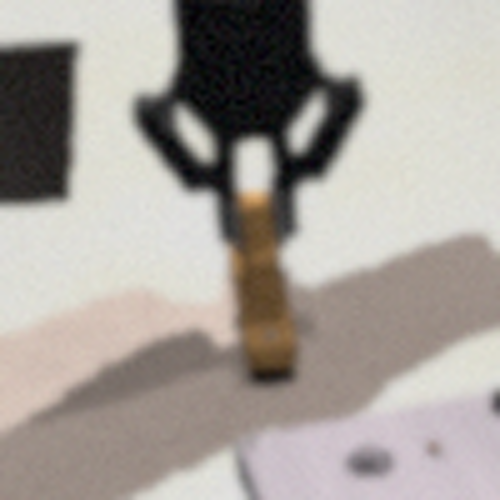

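View pics/top2c.png

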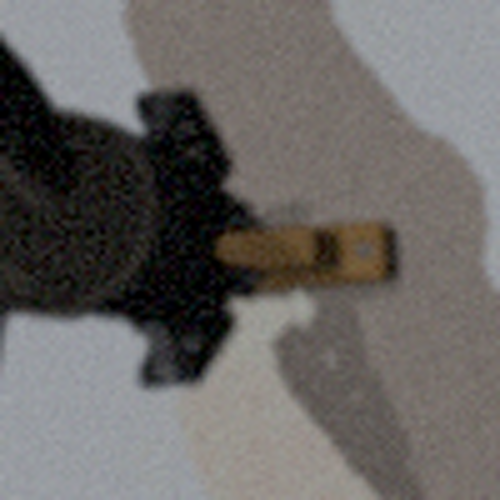

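```bash
python3 -m crank '[[[0,0,-0.05],[0,0,0],0],[[0,0,-0.06],[0,0,0],0],[[0,0,0],[0,0,0],0]]' 60
python3 - <<'E'
from pl import *
plan([590.6,11,160],10.65,7)
E
```

```text
t: 2.92
eef_pos: [0.4734, 0.3294, 0.1637]
tool_rot: [0.0, 0.688, 0.726, 0.005]
contact_force: [-0.6, -0.2, -2.4]
gripper_width: 0.216
t 2.92 P [473.4 329.4 163.7] yaw 3.0 q [-0.98  0.39  0.33  1.88 -0.16  0.89 -0.52] F [-0.6 -0.2 -2.4] grip 0.216
total tool shift [-324.2  100.1    2.5] turn [ 0.43 -0.32 -7.61] rows 7
[-0.0463, 0.0143, 0.0004] [0.06, -0.05, -1.09]
[-0.0466, 0.0134, 0.0004] [0.06, -0.05, -1.09]
[-0.0468, 0.0125, 0.0004] [0.06, -0.05, -1.09]
[-0.0471, 0.0116, 0.0004] [0.06, -0.05, -1.09]
[-0.0473, 0.0108, 0.0004] [0.06, -0.05, -1.09]
[-0.0475, 0.0099, 0.0005] [0.06, -0.05, -1.09]
[-0.0476, 0.009, 0.0005] [0.06, -0.05, -1.09]
```

```bash
python3 -m crank '[[[-0.0463,0.0143,0],[0,0,-1.1],0],[[-0.0466,0.0134,0],[0,0,-1.1],0],[[-0.0468,0.0125,0],[0,0,-1.1],0],[[-0.0471,0.0116,0],[0,0,-1.1],0],[[-0.0473,0.0108,0],[0,0,-1.1],0],[[-0.0475,0.0099,0],[0,0,-1.1],0],[[-0.0476,0.009,0],[0,0,-1.1],0],[[0,0,0],[0,0,0],0],[[0,0,0],[0,0,0],0]]' 60
python3 - <<'E'
from pl import *
plan([590.6,11,125],10.65,2)
for n in('top','side'):
    p,d=shot(n,'3'); p=cv2.convertScaleAbs(p,alpha=1.3); crop(p,*((180,130,130,130) if n=='top' else (190,100,140,140)),5,n+'3c')
E
```

```text
t: 4.05
eef_pos: [0.5873, 0.0097, 0.1578]
tool_rot: [-0.001, 0.638, 0.77, -0.001]
contact_force: [0.2, 1.2, -3.1]
gripper_width: 0.214
t 4.05 P [587.3   9.7 157.8] yaw 10.8 q [-0.42  0.42  0.39  1.85 -0.2   0.91  0.25] F [ 0.2  1.2 -3.1] grip 0.214
total tool shift [ 0.6  3.6 32.8] turn [-0.11 -0.04  0.1 ] rows 2
[0.0003, 0.0018, 0.0164] [-0.06, -0.02, 0.05]
[0.0003, 0.0018, 0.0164] [-0.06, -0.02, 0.05]
```

View pics/side3c.png

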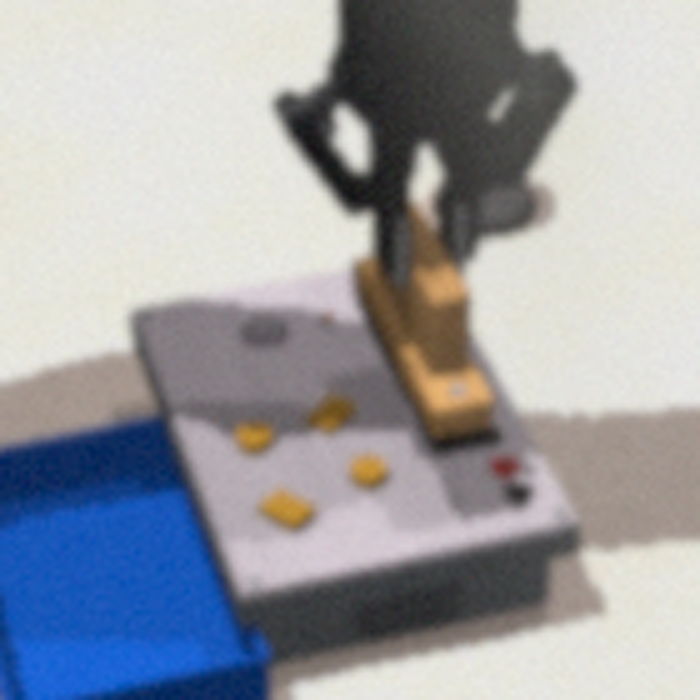

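View pics/top3c.png

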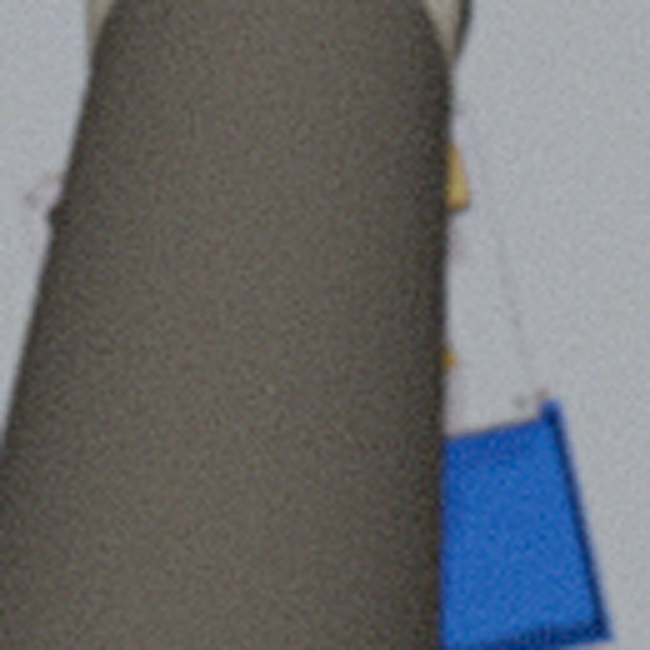

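```bash
python3 - <<'E'
from m import *
th=np.radians(10.6);R=np.array([[np.cos(th),-np.sin(th)],[np.sin(th),np.cos(th)]])
W=onz('side',[(190+438/5,100+446/5),(190+497/5,100+437/5)],.108)[:,:2]*1000
print(W,(W-np.array([552.5,38.4]))@R, (W-np.array([552.5,40.6]))@R)
E
```

```text
[[589.28351439 -43.47274153]
 [616.42391927 -40.34453982]] [[ 21.09521518 -87.24198893]
 [ 48.34791545 -89.15968303]] [[ 20.69052221 -89.4044467 ]
 [ 47.94322248 -91.3221408 ]]
```

```bash
python3 - <<'E'
from m import *
p=cv2.imread('pics/side3.png'); p=cv2.convertScaleAbs(p,alpha=1.3); s=8;x0,y0=225,130
p=cv2.resize(p[y0:y0+75,x0:x0+90],None,fx=s,fy=s,interpolation=cv2.INTER_CUBIC)
th=np.radians(10.7);R=np.array([[np.cos(th),-np.sin(th)],[np.sin(th),np.cos(th)]])
def dr(c,hx,hy,z,col):
    W=[[*(R@np.array(q)+c)/1000,z] for q in ((hx,hy),(hx,-hy),(-hx,-hy),(-hx,hy))]
    uv=((proj('side',W)-[x0,y0]+.5)*s).astype(int); cv2.polylines(p,[uv],True,col,1)
for col,c in (((0,255,0),np.array([587.3,9.7])),((255,0,255),np.array([587.3,9.7])+R@np.array([3,5]))):
    dr(c,15,60,.136,col);dr(c,10,40,.180,col);dr(c,13,60,.108,col)
b=np.array([552.5,38.4]); dr(b,80,110,.065,(255,255,0))
cv2.imwrite('pics/ov3.png',p)
E
```

```text
(no output)
```

View pics/ov3.png

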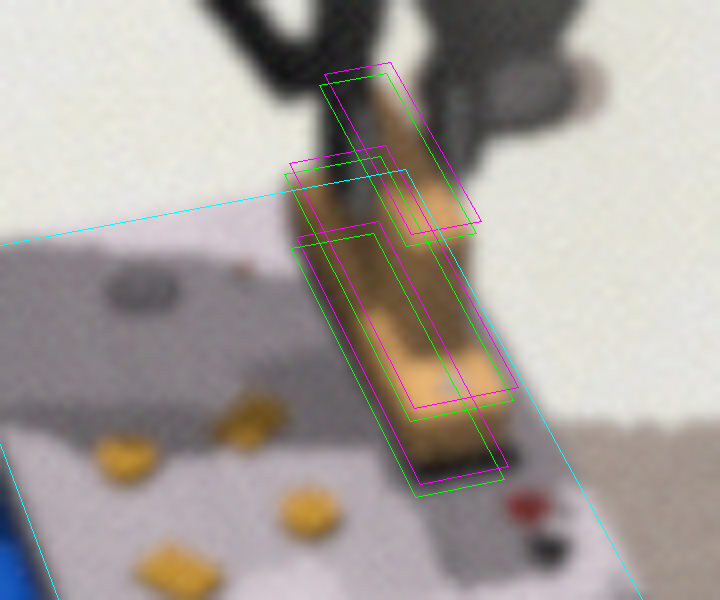

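```bash
python3 -m crank '[[[-0.008,0.0025,0],[0,0,0],0],[[0,0,0.02],[0,0,0],0],[[0,0,0.018],[0,0,0],0],[[0,0,0],[0,0,0],0],[[0,0,0],[0,0,0],0]]' 60
python3 - <<'E'
from pl import *
plan([590.6,3,115],10.65,1)
E
```

```text
t: 4.78
eef_pos: [0.5924, 0.002, 0.1211]
tool_rot: [0.0, 0.638, 0.77, 0.0]
contact_force: [1.0, -0.1, -1.7]
gripper_width: 0.211
t 4.78 P [592.4   2.  121.1] yaw 10.8 q [-0.39  0.48  0.37  1.87 -0.22  0.84  0.28] F [ 1.  -0.1 -1.7] grip 0.211
total tool shift [ 1.4 -1.6  6.1] turn [0.01 0.01 0.13] rows 1
[0.0014, -0.0016, 0.0061] [0.01, 0.01, 0.13]
```

```bash
python3 -m crank '[[[0,0,0.004],[0,0,0],0],[[0,0,0],[0,0,0],0]]' 60;  python3 -m crank '[[[0,0,0.001],[0,0,0],0],[[0,0,0],[0,0,0],0]]'
python3 - <<'E'
from pl import *
for n in('side',):
    p,d=shot(n,'4'); p=cv2.convertScaleAbs(p,alpha=1.3); crop(p,210,120,100,100,7,n+'4c')
E
```

```text
t: 5.03
eef_pos: [0.5922, 0.002, 0.117]
tool_rot: [0.0, 0.638, 0.77, 0.0]
contact_force: [0.4, -0.2, -1.3]
gripper_width: 0.212
t: 5.28
eef_pos: [0.5922, 0.0019, 0.1159]
tool_rot: [0.0, 0.638, 0.77, 0.0]
contact_force: [0.8, -0.5, -1.6]
gripper_width: 0.211
```

View pics/side4c.png

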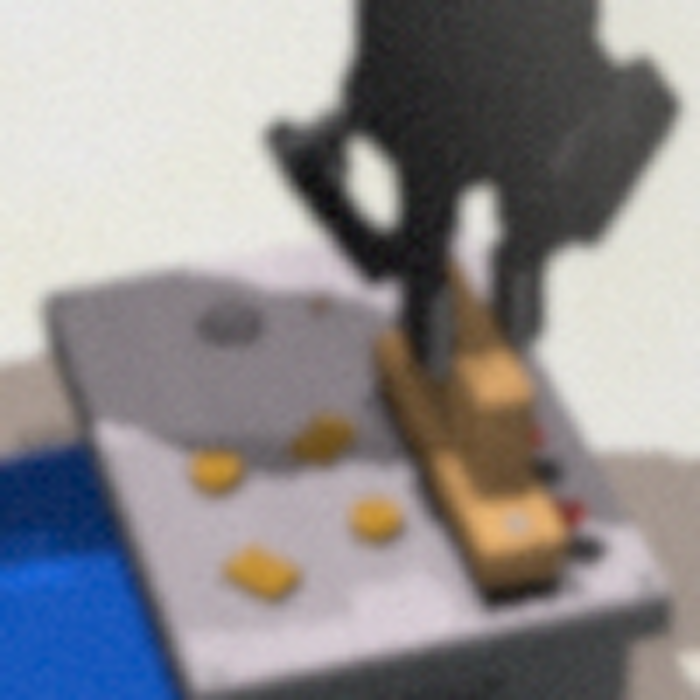

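The scraper stands behind all four offcuts. Its near end at (487,600) and far end at (380,370) in the crop both overlap the offcuts' sweep with margin. One more probe down, then the wipe.

```bash
python3 -m crank '[[[0,0,0.001],[0,0,0],0],[[0,0,0],[0,0,0],0]]' 60
```

```text
t: 5.58
eef_pos: [0.5923, 0.0019, 0.115]
tool_rot: [0.0, 0.638, 0.77, 0.0]
contact_force: [-0.2, -0.1, -0.8]
gripper_width: 0.215
```

```bash
python3 -m crank '[[[0,-0.01,0],[0,0,0],0],[[0,-0.01,0],[0,0,0],0],[[0,-0.01,0],[0,0,0],0],[[0,-0.01,0],[0,0,0],0],[[0,-0.01,0],[0,0,0],0],[[0,-0.01,0],[0,0,0],0],[[0,-0.01,0],[0,0,0],0]]' 60
python3 - <<'E'
from pl import *
plan([590.6,3,115],10.65,1)
for n in('side',):
    p,d=shot(n,'5'); p=cv2.convertScaleAbs(p,alpha=1.3); crop(p,180,120,120,120,6,n+'5c')
E
```

```text
t: 6.45
eef_pos: [0.5228, -0.0113, 0.1149]
tool_rot: [0.0, 0.638, 0.77, 0.0]
contact_force: [0.2, 0.7, -1.4]
gripper_width: 0.214
t 6.45 P [522.8 -11.3 114.9] yaw 10.8 q [-0.4   0.38  0.38  2.04 -0.2   0.76  0.28] F [ 0.2  0.7 -1.4] grip 0.214
total tool shift [ 1.3 69.3 -0.1] turn [ 0.01 -0.    0.12] rows 1
[0.0013, 0.0693, -0.0001] [0.01, -0.0, 0.12]
```

View pics/side5c.png

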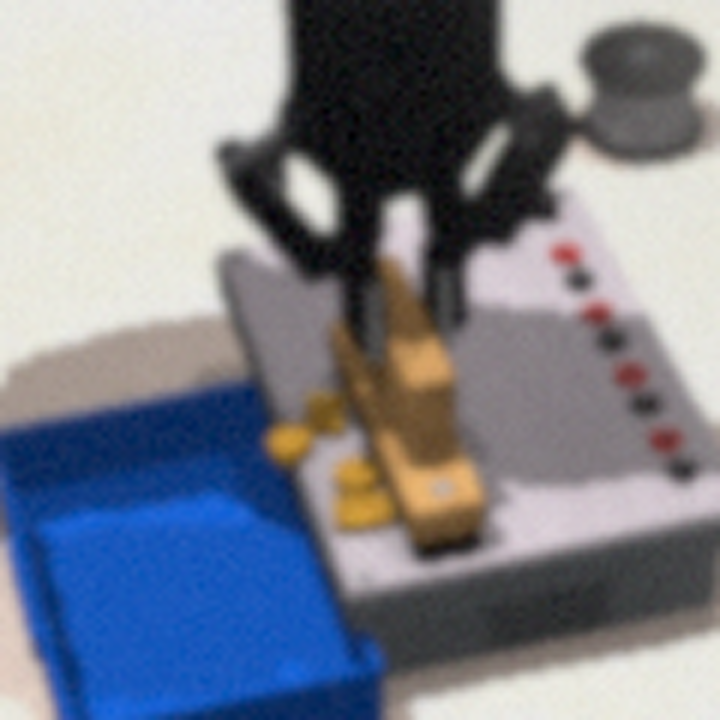

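All four pieces are being herded ahead of the scraper, and the disc at (288,442) is at the edge above the bin. I continue over the edge.

```bash
python3 -m crank '[[[0,-0.008,0],[0,0,0],0],[[0,-0.008,0],[0,0,0],0],[[0,-0.008,0],[0,0,0],0],[[0,-0.008,0],[0,0,0],0],[[0,-0.008,0],[0,0,0],0],[[0,-0.008,0],[0,0,0],0],[[0,-0.004,0],[0,0,0],0],[[0,0,0],[0,0,0],0]]' 60
python3 - <<'E'
from pl import *
plan([590.6,3,115],10.65,1)
for n in('side',):
    p,d=shot(n,'6'); p=cv2.convertScaleAbs(p,alpha=1.3); crop(p,170,130,120,120,6,n+'6c')
E
```

```text
t: 7.5
eef_pos: [0.4716, -0.021, 0.1149]
tool_rot: [-0.0, 0.638, 0.77, -0.0]
contact_force: [-1.8, 0.1, 2.6]
gripper_width: 0.22
t 7.50 P [471.6 -21.  114.9] yaw 10.8 q [-0.42  0.3   0.39  2.15 -0.17  0.72  0.28] F [-1.8  0.1  2.6] grip 0.220
total tool shift [  1.3 121.4  -0.2] turn [-0.06 -0.02  0.12] rows 1
[0.0013, 0.1214, -0.0002] [-0.06, -0.02, 0.12]
```

View pics/side6c.png

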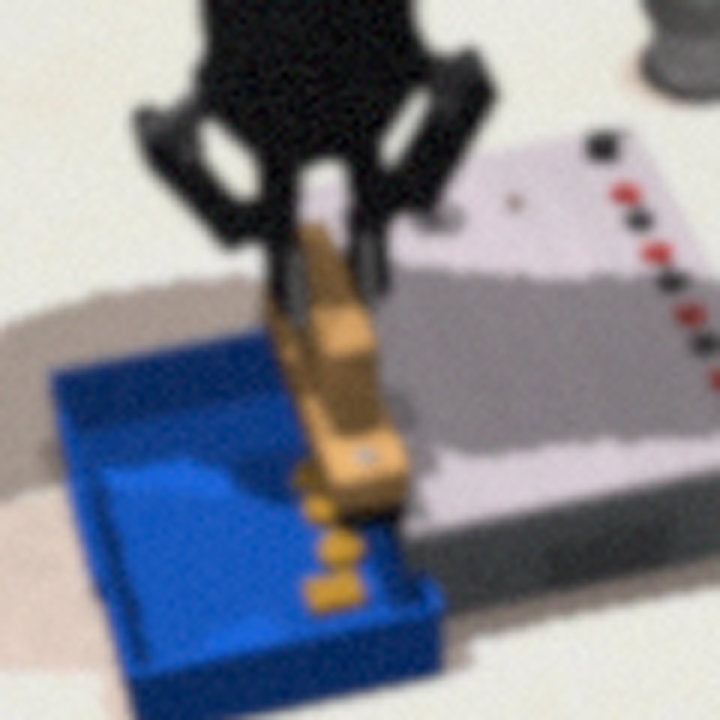

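All four pieces appear in the bin, at about (305,480), (318,505), (340,548) and (335,590). I lift and check properly.

```bash
python3 -m crank '[[[0,0,-0.03],[0,0,0],0],[[0,0,-0.03],[0,0,0],0],[[0,0,0],[0,0,0],0]]' 60
python3 - <<'E'
from pl import *
plan([471,328,175],3.1)
E
```

```text
t: 7.92
eef_pos: [0.4739, -0.0207, 0.1764]
tool_rot: [0.001, 0.638, 0.77, 0.002]
contact_force: [-0.4, -1.0, -2.1]
gripper_width: 0.214
t 7.92 P [473.9 -20.7 176.4] yaw 10.8 q [-0.46  0.2   0.42  2.09 -0.11  0.86  0.22] F [-0.4 -1.  -2.1] grip 0.214
total tool shift [343.1  62.4   1.7] turn [ 0.23 -0.02  7.68] rows 7
[0.049, 0.0089, 0.0002] [0.03, -0.0, 1.1]
[0.0492, 0.008, 0.0002] [0.03, -0.0, 1.1]
[0.0493, 0.007, 0.0002] [0.03, -0.0, 1.1]
[0.0495, 0.0061, 0.0002] [0.03, -0.0, 1.1]
[0.0496, 0.0051, 0.0002] [0.03, -0.0, 1.1]
[0.0496, 0.0042, 0.0002] [0.03, -0.0, 1.1]
[0.0497, 0.0032, 0.0002] [0.03, -0.0, 1.1]
```

```bash
python3 -m crank '[[[0.049,0.0089,0],[0,0,1.1],0],[[0.0492,0.008,0],[0,0,1.1],0],[[0.0493,0.007,0],[0,0,1.1],0],[[0.0495,0.0061,0],[0,0,1.1],0],[[0.0496,0.0051,0],[0,0,1.1],0],[[0.0496,0.0042,0],[0,0,1.1],0],[[0.0497,0.0032,0],[0,0,1.1],0],[[0,0,0],[0,0,0],0],[[0,0,0],[0,0,0],0]]' 60
python3 - <<'E'
from pl import *
plan([471,328,54],3.1,3)
for n in('top','side'):
    p,d=shot(n,'7'); p=cv2.convertScaleAbs(p,alpha=1.3); crop(p,*((180,140,130,140) if n=='top' else (165,110,145,150)),5,n+'7c')
    H,S,V=cv2.split(hsv(p)); m=(H>15)&(H<35)&(S>90); m[:,:160]=0; print(n,[(b[0].round().tolist(),int(b[1])) for b in blobs(m,5)])
E
```

```text
t: 9.05
eef_pos: [0.4689, 0.3269, 0.1733]
tool_rot: [0.0, 0.688, 0.726, -0.001]
contact_force: [0.4, 0.5, -2.2]
gripper_width: 0.215
t 9.05 P [468.9 326.9 173.3] yaw 3.1 q [-0.93  0.37  0.27  1.87 -0.12  0.92 -0.55] F [ 0.4  0.5 -2.2] grip 0.215
total tool shift [  1.3   2.4 119.3] turn [-0.11  0.13 -0.01] rows 3
[0.0004, 0.0008, 0.0398] [-0.04, 0.04, -0.0]
[0.0004, 0.0008, 0.0398] [-0.04, 0.04, -0.0]
[0.0004, 0.0008, 0.0398] [-0.04, 0.04, -0.0]
top [([264.0, 226.0], 25), ([274.0, 227.0], 37), ([251.0, 229.0], 65)]
side [([217.0, 94.0], 201), ([225.0, 220.0], 115)]
```

View pics/top7c.png

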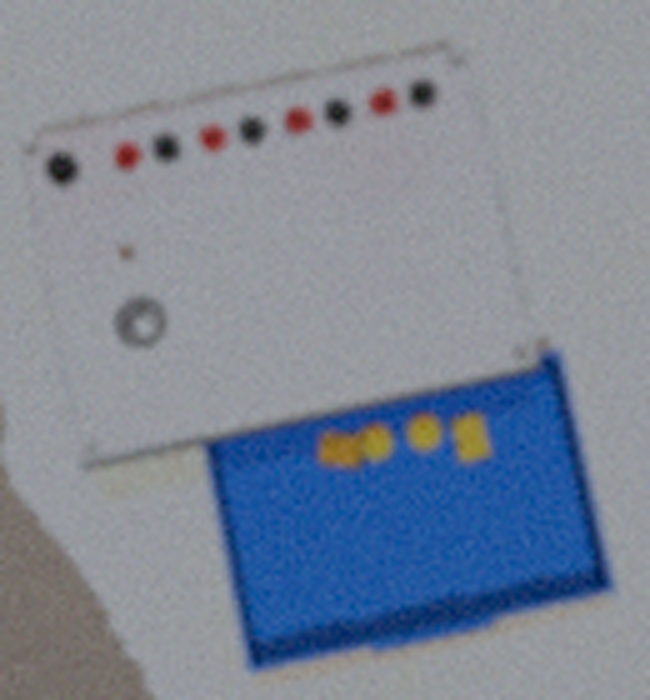

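View pics/side7c.png

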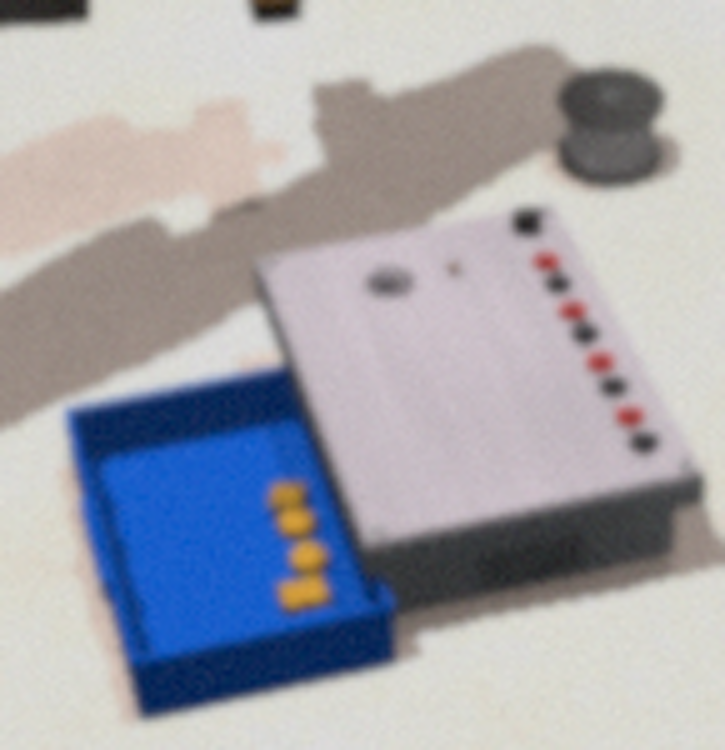

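The panel is clear and all four offcuts lie in the bin: two bars and two discs, in the top crop from (340,450) to (472,437). Next I put the scraper down.

```bash
python3 -m crank '[[[0,0,0.04],[0,0,0],0],[[0,0,0.045],[0,0,0],0],[[0,0,0.03],[0,0,0],0],[[0,0,0.005],[0,0,0],0],[[0,0,0],[0,0,0],0]]' 60; python3 -m crank '[[[0,0,0.002],[0,0,0],0],[[0,0,0],[0,0,0],0]]'
```

```text
t: 9.78
eef_pos: [0.4701, 0.3273, 0.0555]
tool_rot: [0.0, 0.688, 0.725, 0.0]
contact_force: [0.8, 0.6, -0.3]
gripper_width: 0.213
t: 10.02
eef_pos: [0.47, 0.3282, 0.0539]
tool_rot: [0.0, 0.688, 0.726, 0.001]
contact_force: [-1.0, 0.4, -1.3]
gripper_width: 0.21
```

```bash
python3 -m crank '[[[0,0,0.0025],[0,0,0],0],[[0,0,0.001],[0,0,0],0],[[0,0,0],[0,0,0],0]]' 60; python3 -m crank '[[[0,0,0.001],[0,0,0],0],[[0,0,0],[0,0,0],0]]'
```

```text
t: 10.4
eef_pos: [0.4696, 0.328, 0.0499]
tool_rot: [-0.0, 0.688, 0.726, 0.0]
contact_force: [-2.8, -1.6, 4.3]
gripper_width: 0.209
t: 10.65
eef_pos: [0.4697, 0.328, 0.0499]
tool_rot: [-0.0, 0.688, 0.726, 0.0]
contact_force: [-4.2, -2.6, 15.2]
gripper_width: 0.214
```

```bash
python3 -m crank '[[[0,0,-0.001],[0,0,0],0],[[0,0,0],[0,0,0],0.085],[[0,0,0],[0,0,0],0.085],[[0,0,0],[0,0,0],0.085],[[0,0,0],[0,0,0],0.085],[[0,0,-0.03],[0,0,0],0.085],[[0,0,-0.06],[0,0,0],0.085],[[0,0,-0.06],[0,0,0],0.085],[[0,0,-0.05],[0,0,0],0.085],[[0,0,0],[0,0,0],0.085]]' 60
python3 - <<'E'
from pl import *
plan([471,328,250],3.1,1)
for n in('top','side'):
    p,d=shot(n,'8'); p=cv2.convertScaleAbs(p,alpha=1.4); crop(p,*((80,180,90,70) if n=='top' else (190,90,60,70)),7,n+'8c')
    crop(p,*((330,190,90,80) if n=='top' else (180,255,90,95)),8,n+'8s')
E
```

```text
t: 11.9
eef_pos: [0.4717, 0.3293, 0.2539]
tool_rot: [0.0, 0.688, 0.726, 0.004]
contact_force: [-0.1, 0.4, -0.8]
gripper_width: 0.992
t 11.90 P [471.7 329.3 253.9] yaw 3.1 q [-0.96  0.28  0.3   1.79 -0.09  1.08 -0.58] F [-0.1  0.4 -0.8] grip 0.992
total tool shift [-1.3 -0.8  3.9] turn [ 0.38 -0.33 -0.04] rows 1
[-0.0013, -0.0008, 0.0039] [0.38, -0.33, -0.04]
```

View pics/top8c.png

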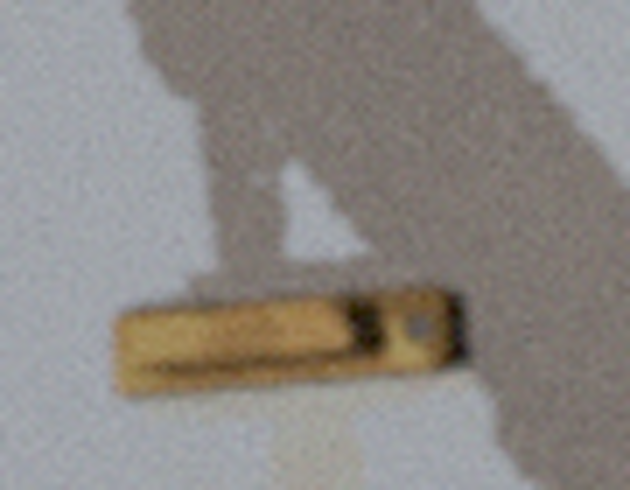

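View pics/side8c.png

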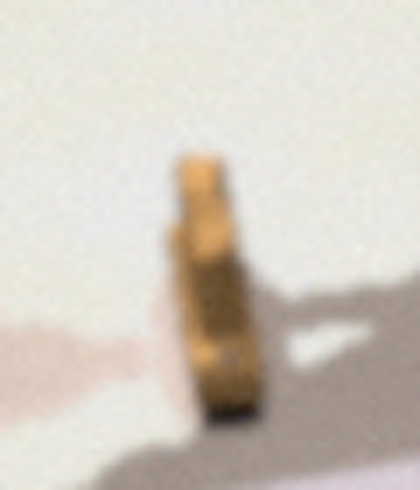

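View pics/top8s.png

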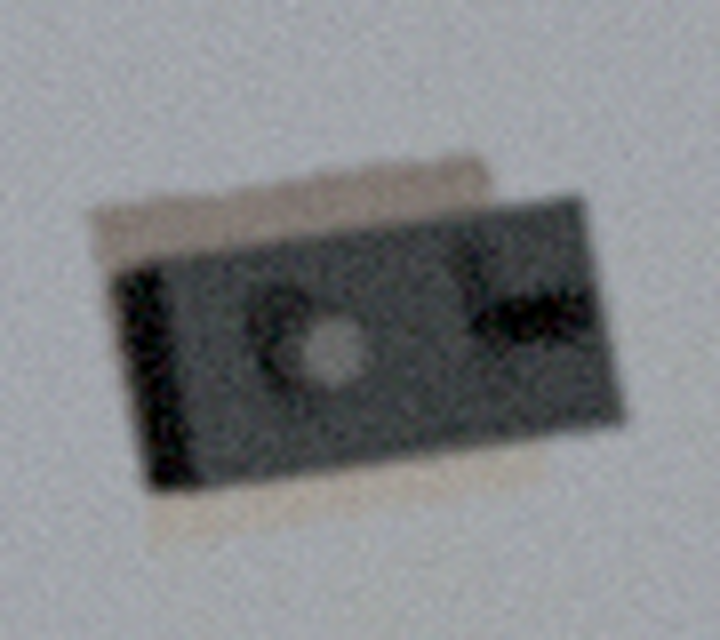

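View pics/side8s.png

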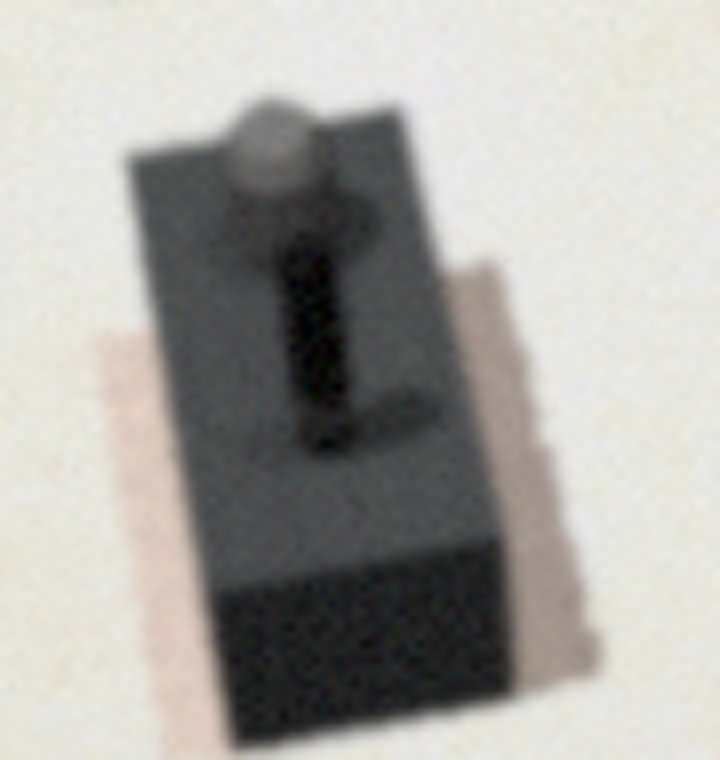

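The scraper stands upright in both views. Next I measure the stand: deck corners, stylus base and stylus top.

```bash
python3 - <<'E'
from m import *
np.set_printoptions(precision=1,suppress=True)
px=lambda x0,y0,s,l:[(x0+a/s-.5,y0+b/s-.5) for a,b in l]
T=px(330,190,8,[(160,260),(580,197),(625,425),(195,487)]);S=px(180,255,8,[(400,104),(500,540),(212,588),(130,155)])
L=[[35,65],[35,-65],[-35,-65],[-35,65]]
for n,uv in(('top',T),('side',S)):
    W=onz(n,uv,.072)[:,:2]*1000; th,t,R,e=rigid(L,W); print(n,np.degrees(th),t,'hole-30',R@[0,-30]+t,'\n',e)
print('sty top cam base/top', onz('top',px(330,190,8,[(474,322)]),.072)*1000, onz('top',px(330,190,8,[(580,314)]),.142)*1000)
print('sty side base/top', onz('side',px(180,255,8,[(325,440)]),.072)*1000, onz('side',px(180,255,8,[(305,245)]),.142)*1000)
E
```

```text
top 6.651873675147675 [ 443.2 -294.5] hole-30 [ 446.7 -324.3] 
 [[-1.5 -1.1]
 [-0.9  0.7]
 [ 0.9  0.2]
 [ 1.5  0.2]]
side 7.038410974399653 [ 443.8 -297. ] hole-30 [ 447.5 -326.8] 
 [[-1.2  0.3]
 [-2.2 -0.9]
 [ 2.3  1.2]
 [ 1.1 -0.6]]
sty top cam base/top [[ 448.3 -319.6   72. ]] [[ 445.8 -326.5  142. ]]
sty side base/top [[ 446.4 -326.9   72. ]] [[ 447.  -324.8  142. ]]
```

```bash
python3 - <<'E'
from pl import *
plan([447,-325.5,200],6.8,14)
E
```

```text
t 12.00 P [469.3 327.8 249.4] yaw 3.1 q [-0.96  0.29  0.3   1.79 -0.09  1.08 -0.58] F [ 0.7 -0.4 -0.9] grip 0.994
total tool shift [-651.2  -57.3   49.1] turn [ 0.02 -0.03 -3.73] rows 14
[-0.0465, -0.0041, 0.0035] [0.0, -0.0, -0.27]
[-0.0465, -0.0043, 0.0035] [0.0, -0.0, -0.27]
[-0.0465, -0.0045, 0.0035] [0.0, -0.0, -0.27]
[-0.0465, -0.0047, 0.0035] [0.0, -0.0, -0.27]
[-0.0464, -0.005, 0.0035] [0.0, -0.0, -0.27]
[-0.0464, -0.0052, 0.0035] [0.0, -0.0, -0.27]
[-0.0464, -0.0054, 0.0035] [0.0, -0.0, -0.27]
[-0.0464, -0.0056, 0.0035] [0.0, -0.0, -0.27]
[-0.0463, -0.0058, 0.0035] [0.0, -0.0, -0.27]
[-0.0463, -0.006, 0.0035] [0.0, -0.0, -0.27]
[-0.0463, -0.0063, 0.0035] [0.0, -0.0, -0.27]
[-0.0462, -0.0065, 0.0035] [0.0, -0.0, -0.27]
[-0.0462, -0.0067, 0.0035] [0.0, -0.0, -0.27]
[-0.0462, -0.0069, 0.0035] [0.0, -0.0, -0.27]
```

```bash
python3 -m crank '[[[-0.0465,-0.004,0],[0,0,-0.27],0.085],[[-0.0465,-0.0043,0],[0,0,-0.27],0.085],[[-0.0465,-0.0045,0],[0,0,-0.27],0.085],[[-0.0465,-0.0047,0],[0,0,-0.27],0.085],[[-0.0465,-0.005,0],[0,0,-0.27],0.085],[[-0.0464,-0.0052,0],[0,0,-0.27],0.085],[[-0.0464,-0.0054,0],[0,0,-0.27],0.085]]' 60
python3 -m crank '[[[-0.0464,-0.0056,0],[0,0,-0.27],0.085],[[-0.0463,-0.0058,0],[0,0,-0.27],0.085],[[-0.0463,-0.006,0],[0,0,-0.27],0.085],[[-0.0463,-0.0063,0],[0,0,-0.27],0.085],[[-0.0462,-0.0065,0.01],[0,0,-0.27],0.085],[[-0.0462,-0.0067,0.02],[0,0,-0.27],0.085],[[-0.0462,-0.0069,0.02],[0,0,-0.27],0.085],[[0,0,0],[0,0,0],0.085],[[0,0,0],[0,0,0],0.085]]' 60
python3 - <<'E'
from pl import *
plan([447,-325.5,102],6.8,3)
for n in('top','side'):
    p,d=shot(n,'9'); p=cv2.convertScaleAbs(p,alpha=1.4); crop(p,*((330,180,110,100) if n=='top' else (160,220,130,120)),6,n+'9c')
E
```

```text
t: 12.88
eef_pos: [0.4571, -0.0005, 0.2478]
tool_rot: [-0.001, 0.676, 0.737, -0.001]
contact_force: [0.4, 0.3, -0.5]
gripper_width: 0.992
t: 14.0
eef_pos: [0.4467, -0.3248, 0.198]
tool_rot: [-0.001, 0.664, 0.748, -0.0]
contact_force: [-0.0, -0.2, -0.0]
gripper_width: 0.995
t 14.00 P [ 446.7 -324.8  198. ] yaw 6.8 q [-0.04  0.36  0.7   1.91 -0.28  0.97  0.91] F [-0.  -0.2 -0. ] grip 0.995
total tool shift [-0.9  0.5 96. ] turn [-0.15 -0.09  0.03] rows 3
[-0.0003, 0.0002, 0.032] [-0.05, -0.03, 0.01]
[-0.0003, 0.0001, 0.032] [-0.05, -0.03, 0.01]
[-0.0003, 0.0001, 0.032] [-0.05, -0.03, 0.01]
```

View pics/top9c.png

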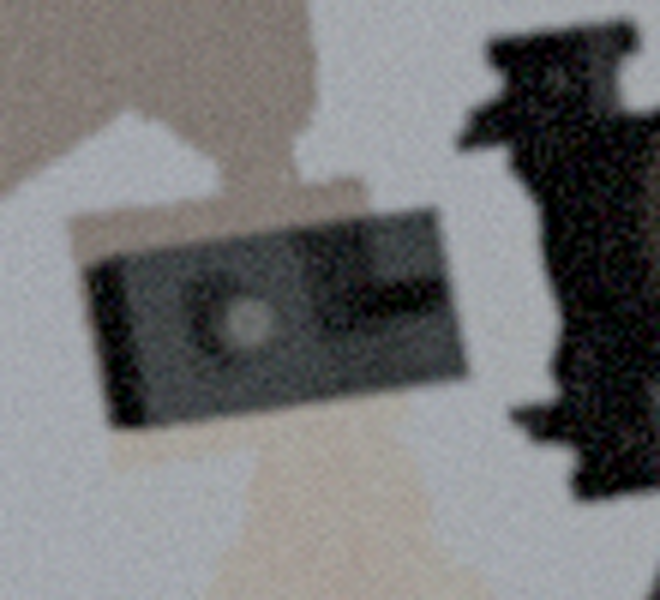

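View pics/side9c.png

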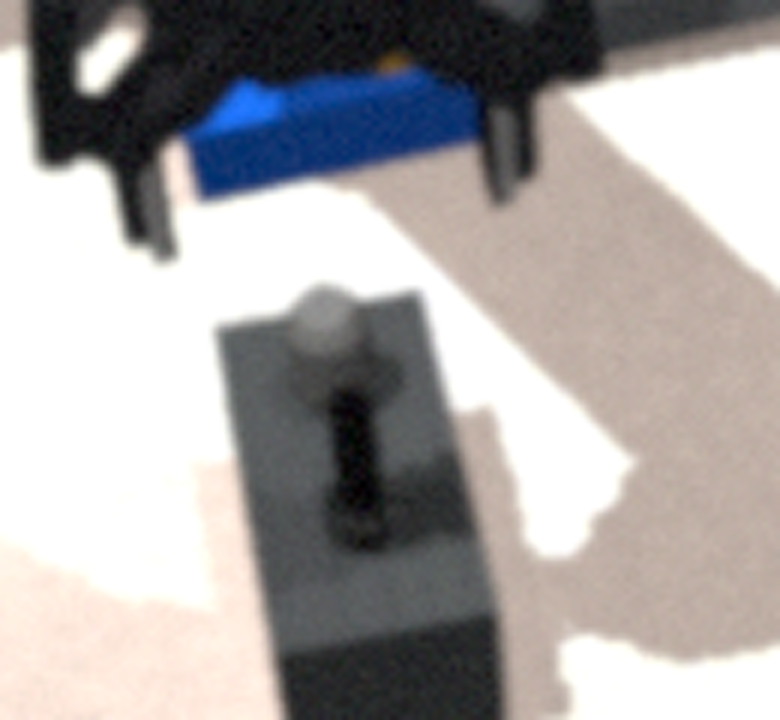

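```bash
python3 -m crank '[[[-0.0005,0.0003,0.03],[0,0,0],0.085],[[0,0,0.032],[0,0,0],0.085],[[0,0,0.032],[0,0,0],0.085],[[0,0,0],[0,0,0],0.085],[[0,0,0],[0,0,0],0.04],[[0,0,0],[0,0,0],0],[[0,0,0],[0,0,0],0],[[0,0,0],[0,0,0],0],[[0,0,0],[0,0,0],0]]' 60
python3 - <<'E'
from pl import *
plan([447,-325.5,104],6.8,1)
for n in('top','side'):
    p,d=shot(n,'10'); p=cv2.convertScaleAbs(p,alpha=1.4); crop(p,*((330,180,110,100) if n=='top' else (160,220,130,120)),6,n+'10c')
E
```

```text
t: 15.22
eef_pos: [0.4481, -0.3263, 0.1059]
tool_rot: [0.0, 0.664, 0.748, 0.0]
contact_force: [-0.8, 0.3, 5.1]
gripper_width: 0.143
t 15.22 P [ 448.1 -326.3  105.9] yaw 6.8 q [ 0.04  0.49  0.62  1.98 -0.39  0.79  1.01] F [-0.8  0.3  5.1] grip 0.143
total tool shift [ 0.9 -1.   1.9] turn [0.05 0.02 0.05] rows 1
[0.0009, -0.001, 0.0019] [0.05, 0.02, 0.05]
```

View pics/side10c.png

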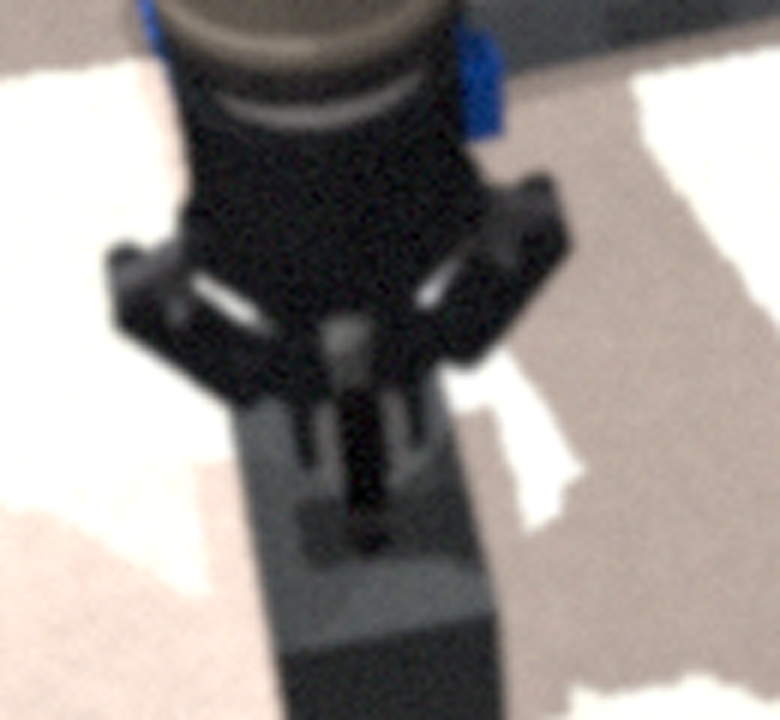

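View pics/top10c.png

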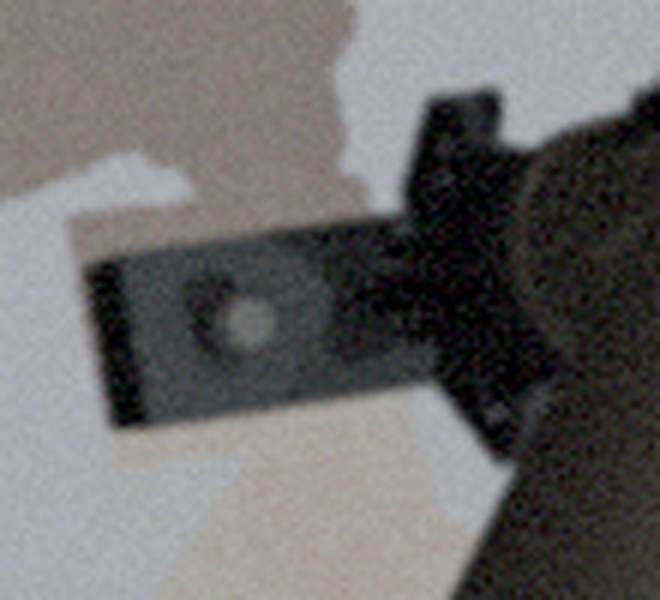

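The stylus is held at 12 mm indicated, which reads about 1.6 mm low as it did with the scraper, and the pads are centred on the handle. Lifting straight up.

```bash
python3 -m crank '[[[0,0,-0.01],[0,0,0],0],[[0,0,-0.02],[0,0,0],0],[[0,0,-0.025],[0,0,0],0],[[0,0,-0.025],[0,0,0],0],[[0,0,-0.025],[0,0,0],0],[[0,0,-0.01],[0,0,0],0],[[0,0,0],[0,0,0],0],[[0,0,0],[0,0,0],0]]' 70
python3 - <<'E'
from pl import *
plan([520,106,215],6.8,11)
for n in('side',):
    p,d=shot(n,'11'); p=cv2.convertScaleAbs(p,alpha=1.4); crop(p,*((330,180,110,100) if n=='top' else (160,190,130,130)),6,n+'11c')
E
```

```text
t: 16.32
eef_pos: [0.4474, -0.3256, 0.2194]
tool_rot: [-0.001, 0.664, 0.748, -0.0]
contact_force: [0.5, -0.3, -0.4]
gripper_width: 0.135
t 16.32 P [ 447.4 -325.6  219.4] yaw 6.9 q [-0.06  0.33  0.72  1.89 -0.26  1.02  0.89] F [ 0.5 -0.3 -0.4] grip 0.135
total tool shift [419.8 123.7   4.7] turn [-0.08 -0.06  0.06] rows 11
[0.0382, 0.0112, 0.0004] [-0.01, -0.01, 0.01]
[0.0382, 0.0112, 0.0004] [-0.01, -0.01, 0.01]
[0.0382, 0.0112, 0.0004] [-0.01, -0.01, 0.01]
[0.0382, 0.0112, 0.0004] [-0.01, -0.01, 0.01]
[0.0382, 0.0112, 0.0004] [-0.01, -0.01, 0.01]
[0.0382, 0.0112, 0.0004] [-0.01, -0.01, 0.01]
[0.0382, 0.0112, 0.0004] [-0.01, -0.01, 0.01]
[0.0382, 0.0112, 0.0004] [-0.01, -0.01, 0.01]
[0.0382, 0.0112, 0.0004] [-0.01, -0.01, 0.01]
[0.0382, 0.0112, 0.0004] [-0.01, -0.01, 0.01]
[0.0382, 0.0112, 0.0004] [-0.01, -0.01, 0.01]
```

View pics/side11c.png

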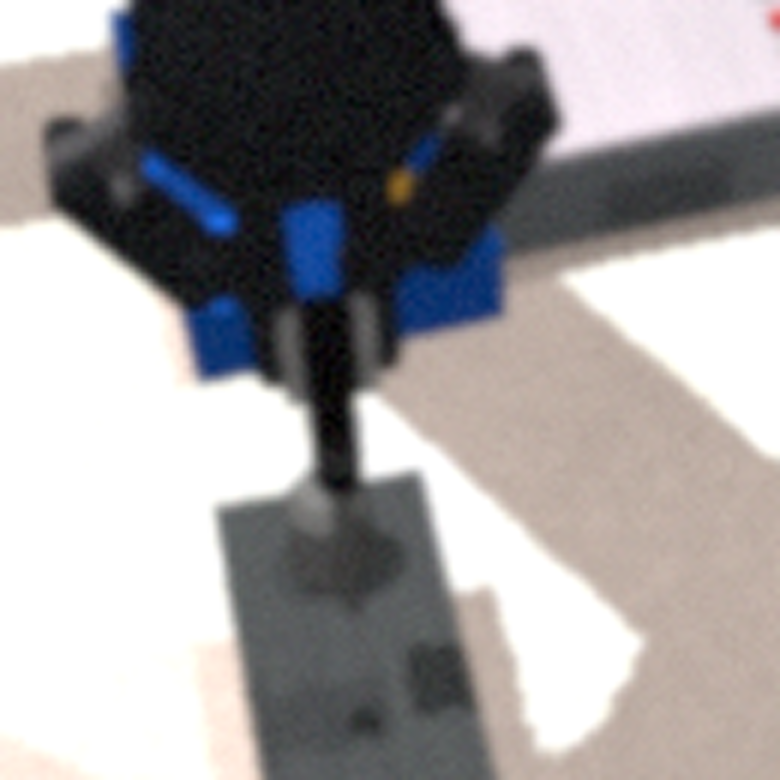

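The stylus is out of the stand (handle from (325,300) to (338,488)), the empty hole shows at (365,715), and the screwdriver is still in place. Moving over to the port.

```bash
python3 -m crank '[[[0.02,0.006,0],[0,0,0],0],[[0.042,0.0124,0],[0,0,0],0],[[0.042,0.0124,0],[0,0,0],0],[[0.042,0.0124,0],[0,0,0],0],[[0.042,0.0124,0],[0,0,0],0],[[0.042,0.0124,0],[0,0,0],0],[[0.042,0.0124,0],[0,0,0],0],[[0.042,0.0124,0],[0,0,0],0],[[0.042,0.0124,0],[0,0,0],0],[[0.042,0.0124,0],[0,0,0],0]]' 70
python3 -m crank '[[[0.022,0.006,0.01],[0,0,0],0],[[0,0,0.01],[0,0,0],0],[[0,0,0],[0,0,0],0],[[0,0,0],[0,0,0],0]]'
python3 - <<'E'
from pl import *
plan([520.2,106.6,200],6.8,1)
for n in('top','side'):
    p,d=shot(n,'12'); p=cv2.convertScaleAbs(p,alpha=1.4); crop(p,*((160,140,110,110) if n=='top' else (195,85,100,110)),7,n+'12c')
E
```

```text
t: 17.62
eef_pos: [0.5167, 0.0844, 0.2196]
tool_rot: [-0.0, 0.664, 0.748, -0.001]
contact_force: [0.5, -0.0, 0.2]
gripper_width: 0.139
t: 18.12
eef_pos: [0.5204, 0.1037, 0.2004]
tool_rot: [0.0, 0.665, 0.747, -0.0]
contact_force: [0.2, 0.8, 0.8]
gripper_width: 0.139
t 18.12 P [520.4 103.7 200.4] yaw 6.7 q [-0.76  0.29  0.54  1.95 -0.18  0.95 -0.02] F [0.2 0.8 0.8] grip 0.139
total tool shift [2.9 0.2 0.4] turn [-0.02  0.03 -0.12] rows 1
[0.0029, 0.0002, 0.0004] [-0.02, 0.03, -0.12]
```

View pics/side12c.png

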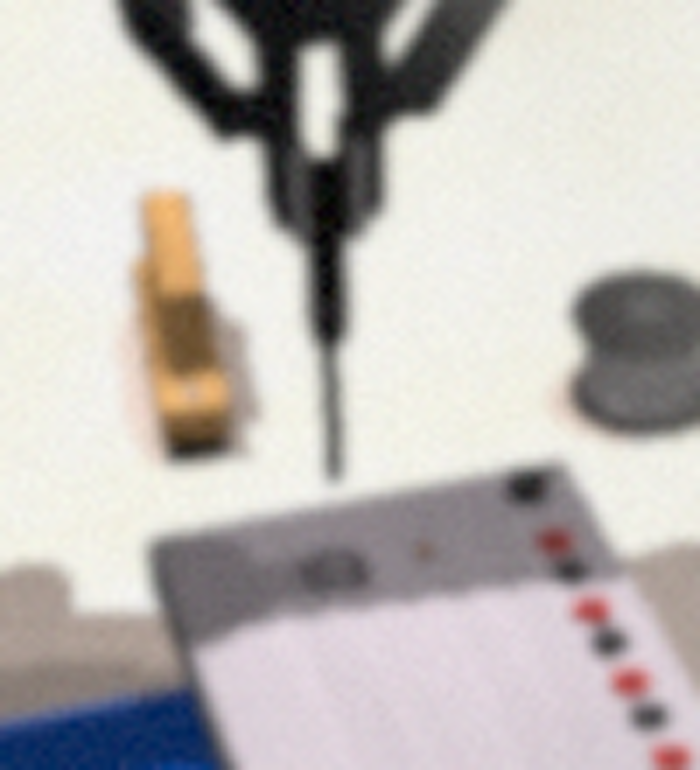

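View pics/top12c.png

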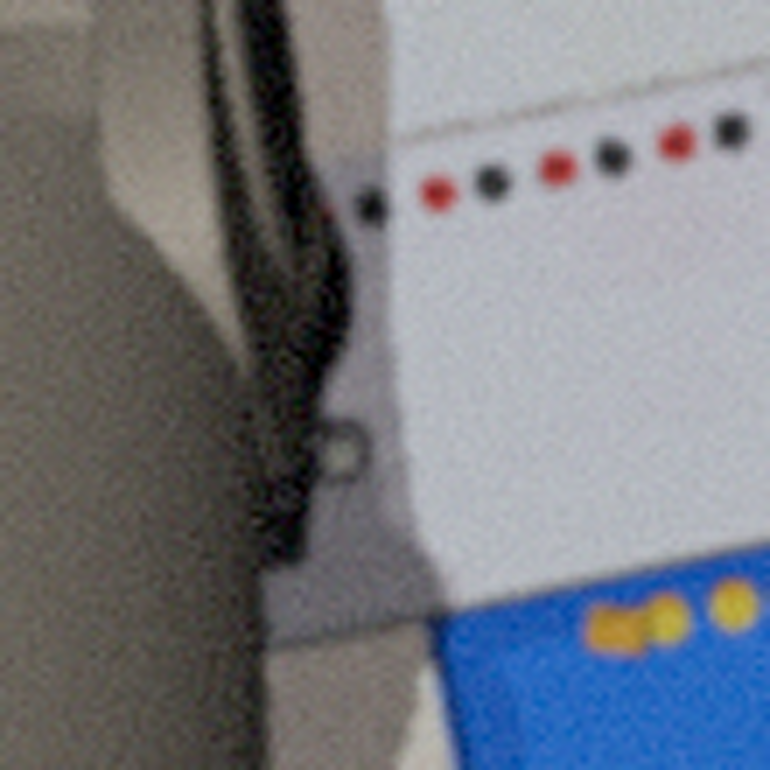

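```bash
cat >> m.py <<'E'
def unp(n,uv,d):
    K,D,E=cal(n); u=cv2.undistortPoints(np.array([uv],float).reshape(-1,1,2),K,D).reshape(2); return (E[:3,:3]@(np.array([u[0],u[1],1])*d)+E[:3,3])*1000
E
python3 - <<'E'
from m import *
np.set_printoptions(precision=1,suppress=True,linewidth=150)
P=np.array([.5204,.1037,.2004])
for z in (.1065,.1665,.2365): print('pred',z,((proj('side',[[P[0],P[1],z]])[0]-[195,85]+.5)*7))
p=cv2.imread('pics/side12.png');g=cv2.cvtColor(p,cv2.COLOR_BGR2GRAY);d=np.load('pics/side12.npy')
for r in range(125,156,2):
    row=255-g[r,230:260].astype(float); row=np.clip(row-np.median(row)-15,0,None)
    c=(row*np.arange(230,260)).sum()/max(row.sum(),1e-9); k=int(round(c)) if row.sum()>0 else 242
    print(r,'%.2f'%c,g[r,k-3:k+4],(d[r,k-2:k+3]*1000).round(0), unp('side',(c,r),np.min(d[r,k-1:k+2])))
# hole neighbourhood depth -> panel
for u,v in ((232,166),(252,164),(242,172)): print('panel',unp('side',(u,v),d[v,u]))
E
```

```text
pred 0.1065 [332.5 480.9]
pred 0.1665 [326.6 338.9]
pred 0.2365 [319.4 161.5]
125 241.31 [127  83  36  17  13  55 100] [1103. 1104. 1099. 1099. 1105.] [521.   93.2 195.5]
127 241.37 [132  86  40  21  20  50  98] [1108. 1107. 1107. 1108. 1107.] [521.1  96.5 187.9]
129 241.40 [130  87  48  27  24  51  98] [1111. 1110. 1109. 1108. 1109.] [520.9  94.6 183.6]
131 241.49 [143 101  53  16  23  54  99] [1118. 1114. 1115. 1114. 1117.] [521.   96.2 176.9]
133 241.27 [159 125  86  45  43  86 126] [1118. 1122. 1117. 1114. 1119.] [520.1  93.1 173.3]
135 241.07 [168 155 126  84  85 127 159] [1416. 1127. 1125. 1128. 1417.] [519.8  99.9 163.1]
137 240.43 [170 169 161 132  97  94 132] [1408. 1409. 1411. 1129. 1130.] [518.1 100.3 157.2]
139 239.94 [173 172 163 141 106  87 119] [1401. 1396. 1406. 1134. 1135.] [516.8 101.7 150.6]
141 239.22 [173 172 170 165 143 107  85] [1390. 1392. 1387. 1387. 1140.] [523.8 307.3   2.8]
143 238.44 [171 171 171 172 165 142 108] [1385. 1386. 1386. 1381. 1383.] [520.9 299.2   1.4]
145 240.49 [173 171 167 152 118  86 104] [1375. 1378. 1377. 1147. 1146.] [517.5 102.8 132.1]
147 241.74 [171 156 122  90 106 144 163] [1367. 1150. 1149. 1368. 1368.] [520.2 100.8 127.3]
149 241.42 [171 172 157 125  87 109 144] [1355. 1361. 1155. 1150. 1157.] [519.2  98.7 122.9]
151 242.27 [170 157 124  93 106 144 165] [1350. 1157. 1156. 1161. 1353.] [521.1 100.2 115.7]
153 246.41 [133 157 168 171 172 172 169] [1342. 1344. 1343. 1342. 1345.] [540.  246.3   2. ]
155 255.53 [118 113 107 106 105 101  97] [1228. 1225. 1226. 1224. 1232.] [557.3 145.3  67.3]
panel [494.  108.6  65.2]
panel [544.7 107.9  67.6]
panel [517.4  82.1  64.7]
```

The predicted tip pixel (332,481) matches the observed one (334,478), so the stylus hangs straight and seated as assumed. I lower it to a few mm above the panel and compare the tip with the ring directly.

```bash
python3 -m crank '[[[0.0018,-0.0003,0.01],[0,0,0],0],[[0,0,0.012],[0,0,0],0],[[0,0,0.012],[0,0,0],0],[[0,0,0],[0,0,0],0],[[0,0,0],[0,0,0],0]]' 70
python3 - <<'E'
from pl import *
plan([520,105.5,165],6.8,1)
o,P,R=st()
for n in('top','side'):
    p,d=shot(n,'13'); print(n,'pred tip',(proj(n,[P/1000-[0,0,.0939]])[0]),'hole side est',proj(n,[[.5199,.1048,.065]]),'hole top est',proj(n,[[.5205,.1085,.065]]))
    p=cv2.convertScaleAbs(p,alpha=1.5); crop(p,*((185,180,50,50) if n=='top' else (215,130,55,55)),13,n+'13c')
E
```

```text
t: 18.85
eef_pos: [0.52, 0.1074, 0.1664]
tool_rot: [0.0, 0.664, 0.748, -0.0]
contact_force: [0.4, 0.1, -0.2]
gripper_width: 0.138
t 18.85 P [520.  107.4 166.4] yaw 6.8 q [-0.74  0.33  0.52  1.98 -0.21  0.88  0.01] F [ 0.4  0.1 -0.2] grip 0.138
total tool shift [-1.8 -0.3  1.4] turn [-0.    0.01  0.05] rows 1
[-0.0018, -0.0003, 0.0014] [-0.0, 0.01, 0.05]
top pred tip [207.24582499 203.44653962] hole side est [[208.72634586 203.88577315]] hole top est [[207.17100427 203.66665955]]
side pred tip [242.2079321  163.28440973] hole side est [[242.33072048 166.25228499]] hole top est [[242.45817273 165.34505683]]
```

View pics/side13c.png

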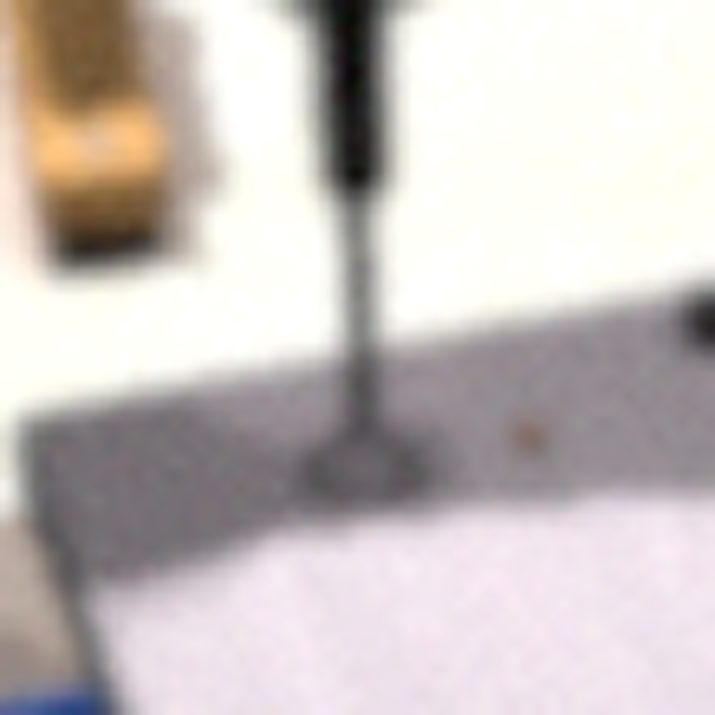

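View pics/top13c.png

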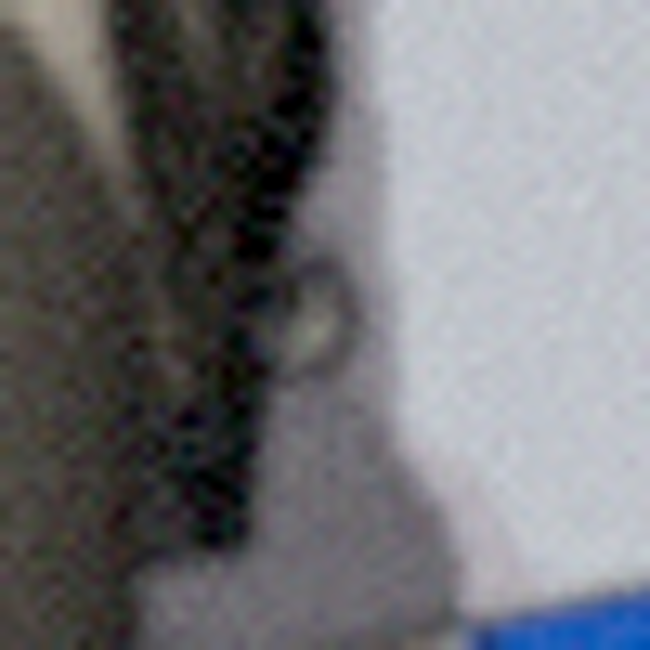

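The shaft end sits over the ring (ring centre about (365,467) in the side crop, shaft column 362), within about 1 mm laterally. I lower it into the hole, watching the forces.

```bash
python3 -m crank '[[[-0.0005,0,0.004],[0,0,0],0],[[0,0,0.003],[0,0,0],0],[[0,0,0.003],[0,0,0],0],[[0,0,0],[0,0,0],0]]' 70; python3 -m crank '[[[0,0,0.003],[0,0,0],0],[[0,0,0],[0,0,0],0]]'
```

```text
t: 19.45
eef_pos: [0.5198, 0.1069, 0.1561]
tool_rot: [-0.0, 0.664, 0.748, -0.0]
contact_force: [0.0, -0.0, -0.9]
gripper_width: 0.135
t: 19.7
eef_pos: [0.5198, 0.1069, 0.1532]
tool_rot: [-0.0, 0.664, 0.748, -0.0]
contact_force: [-0.5, -0.5, -0.7]
gripper_width: 0.137
```

```bash
python3 -m crank '[[[0,0,0.003],[0,0,0],0],[[0,0,0.001],[0,0,0],0],[[0,0,0],[0,0,0],0]]' 70; python3 -m crank '[[[0,0,0.002],[0,0,0],0],[[0,0,0],[0,0,0],0]]';python3 -m crank '[[[0,0,0.0015],[0,0,0],0],[[0,0,0],[0,0,0],0]]'
python3 - <<'E'
from h import *
p,d=shot('side','14'); p=cv2.convertScaleAbs(p,alpha=1.5); crop(p,215,125,55,55,13,'side14c')
E
```

```text
t: 20.08
eef_pos: [0.5199, 0.1069, 0.1493]
tool_rot: [-0.0, 0.664, 0.748, -0.0]
contact_force: [-0.5, -0.2, -0.5]
gripper_width: 0.141
t: 20.32
eef_pos: [0.5201, 0.107, 0.1474]
tool_rot: [0.0, 0.664, 0.748, 0.0]
contact_force: [0.1, 0.3, 1.5]
gripper_width: 0.139
t: 20.58
eef_pos: [0.5201, 0.107, 0.146]
tool_rot: [0.0, 0.664, 0.748, 0.0]
contact_force: [0.9, -0.2, 1.5]
gripper_width: 0.137
```

View pics/side14c.png

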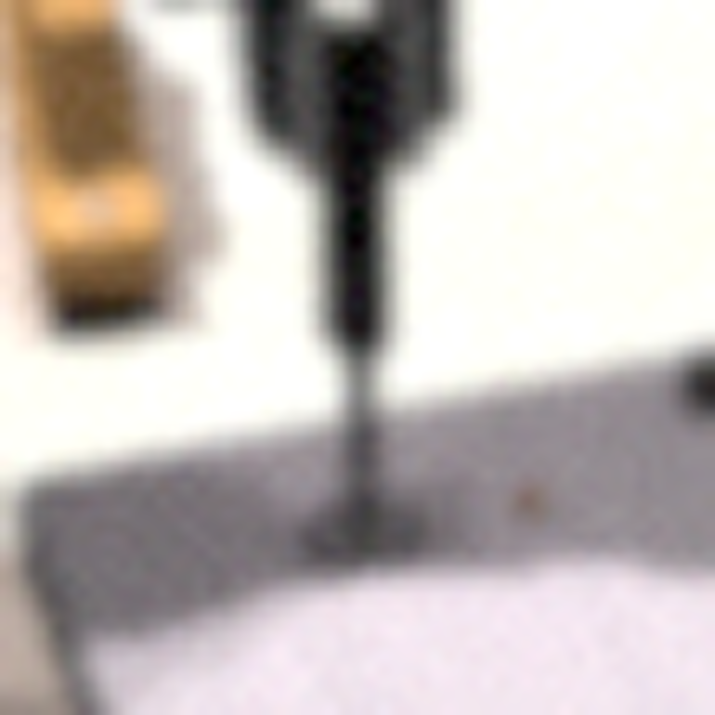

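The stylus is in the hole and the spring resistance is starting. I press on in small steps to the stop.

```bash
python3 -m crank '[[[0,0,0.001],[0,0,0],0],[[0,0,0],[0,0,0],0]]' 70; python3 -m crank '[[[0,0,0.001],[0,0,0],0],[[0,0,0],[0,0,0],0]]';python3 -m crank '[[[0,0,0.0005],[0,0,0],0],[[0,0,0],[0,0,0],0]]'
```

```text
t: 20.88
eef_pos: [0.5201, 0.107, 0.1449]
tool_rot: [0.0, 0.664, 0.748, 0.0]
contact_force: [-0.2, -0.0, 2.0]
gripper_width: 0.135
t: 21.12
eef_pos: [0.5201, 0.1069, 0.1439]
tool_rot: [0.0, 0.664, 0.748, 0.0]
contact_force: [0.5, 0.3, 1.9]
gripper_width: 0.138
t: 21.38
eef_pos: [0.5201, 0.1069, 0.1434]
tool_rot: [0.0, 0.664, 0.748, 0.0]
contact_force: [0.6, -0.1, 2.1]
gripper_width: 0.136
```

```bash
python3 -m crank '[[[0,0,0.0005],[0,0,0],0],[[0,0,0],[0,0,0],0]]' 70; python3 -m crank '[[[0,0,0.0005],[0,0,0],0],[[0,0,0],[0,0,0],0]]';python3 -m crank '[[[0,0,0.0005],[0,0,0],0],[[0,0,0],[0,0,0],0]]'
```

```text
t: 21.62
eef_pos: [0.5202, 0.107, 0.1432]
tool_rot: [0.0, 0.664, 0.748, 0.0]
contact_force: [-0.7, -0.5, 5.6]
gripper_width: 0.141
t: 21.88
eef_pos: [0.5204, 0.107, 0.143]
tool_rot: [0.0, 0.664, 0.748, 0.0]
contact_force: [-0.1, -0.2, 8.2]
gripper_width: 0.138
t: 22.12
eef_pos: [0.5206, 0.1071, 0.1428]
tool_rot: [0.0, 0.664, 0.748, 0.001]
contact_force: [-1.8, -0.7, 10.9]
gripper_width: 0.134
```

The hard stop is reached: travel stopped and the force climbed to about 11 N. Final check of the scene before handing in.

```bash
python3 -m crank '[[[0,0,0],[0,0,0],0],[[0,0,0],[0,0,0],0]]' 70; python3 - <<'E'
from m import *
for n in('top','side'):
    p,d=shot(n,'15'); q=cv2.imread(f'pics/{n}0.png'); cv2.imwrite(f'pics/{n}15b.png',cv2.convertScaleAbs(p,alpha=1.4))
    df=cv2.absdiff(cv2.GaussianBlur(p,(5,5),0),cv2.GaussianBlur(q,(5,5),0)).max(2)
    for nm,r in (('reel',(118,135,155,170) if n=='top' else (272,120,302,148)),('meter',(335,122,402,160) if n=='top' else (315,268,365,340)),('sdrv',(350,215,385,245) if n=='top' else (200,262,230,285))): print(n,nm,df[r[1]:r[3],r[0]:r[2]].max(),round(float(df[r[1]:r[3],r[0]:r[2]].mean()),1))
E
```

```text
t: 22.38
eef_pos: [0.5206, 0.1071, 0.1428]
tool_rot: [0.0, 0.664, 0.748, 0.001]
contact_force: [-0.7, -0.7, 11.0]
gripper_width: 0.141
top reel 88 40.0
top meter 17 11.1
top sdrv 14 8.4
side reel 8 3.8
side meter 9 5.3
side sdrv 12 5.2
```

View pics/side15b.png

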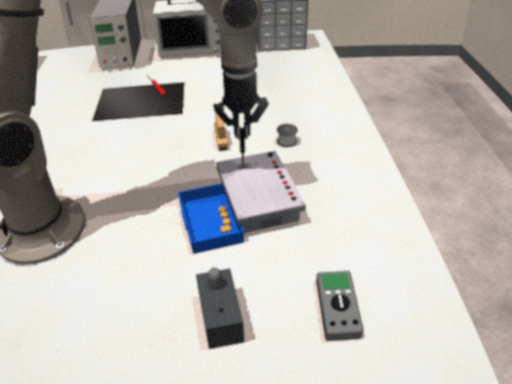

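View pics/top15b.png

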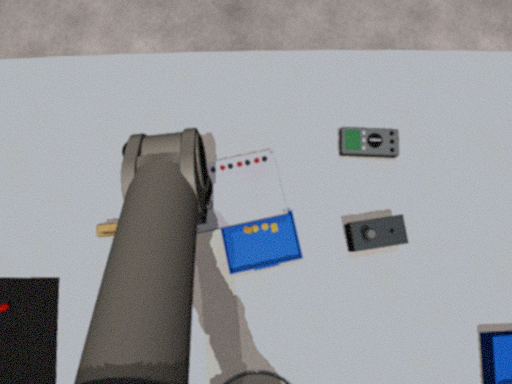

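The side view shows the four offcuts in the bin at (222,220), the scraper upright at (221,132), the stylus in the port at (242,163), and the bystanders unchanged. In the top view the reel is hidden behind the arm, but its side-view difference is nil. Handing in.

```bash
python3 - <<'E'
from station import bot
print(bot.hand_in()); o=bot.get_obs(); print(o['t'],o['eef_pos'],o['contact_force'],o['gripper_width'])
E
```

```text
the job is handed in; nothing more can be done
None
the job is handed in; nothing more can be done
```

I wiped all four offcuts into the bin with the scraper and stood it back upright on the bench. I then drew the stylus and pressed the reset button to its stop. The job was handed in at about 22.5 s of the 67 s, with the stylus still gripped and holding the button down.

**Last checks:**
- **Offcuts:** both cameras show four pieces in the bin, none on the panel, and none seen on the bench.
- **Scraper:** it stands upright at its original spot.
- **Reset button:** the stylus met the spring about 10 mm below the panel top. It then moved about 5–6 mm to a hard stop, where the force rose to a steady 11 N. I judged the press from travel and force only, because the button itself can't be seen.
- **Bystanders:** the meter and screwdriver look unchanged in both views. The reel looks unchanged from the side, but the arm hid it from the top camera at the end, so that comparison was not usable.

**Disagreements:** the two cameras differed by 4 to 8 mm in y for the box and scraper. I settled the port position by comparing the stylus tip with the ring up close in the side view.

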